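# Pin the jam case shut against the gulls

## Task

Stand every jam jar from the terrace table upright in the wooden case, then shut the lid without slamming it, and after that swing the hasp over onto the lid. Last, take the locking pin out of its rest block and push it fully home through the holes in the hasp and the lid. Leave the mug, the plate and the butter dish where they are.

Things in the scene. Friction and masses are not known exactly. Their poses are not given: they have to be found in the camera images.
- case: open wooden case, fixed to the table, 240 mm deep (own x) x 320 mm wide (own y) x 85 mm high, walls 8 mm, inner floor 8 mm above the table; origin at the centre of its underside; own +x points to the side with the lid hinge, own -x to the side with the hasp; own z up
- lid (a joint): angle of the case's wooden lid (240 x 320 x 12 mm) in rad: 0 shut flat on the rim, 1.57 upright, 1.8 fully open; hinged along the rim at the case's own +x side; its stiff hinge keeps it where it is left
- lid_hinge (a point): middle of the lid's hinge line, at case x = +120 mm, z = 85 mm (level with the lid's underside when shut)
- lid_edge (a point): middle of the lid's free edge, half way through its 12 mm thickness, 240 mm from the hinge line
- lid_hole (a point): centre of the 14 mm hole through the lid, at the lid's outer face; with the lid shut it is at case x = -72 mm, y = 0, z = 97 mm
- hasp (a joint): angle of the steel hasp in rad: 0 lying flat over the shut lid with its hole over the lid's hole, 1.57 upright, 2.6 swung right out; its stiff hinge keeps it where it is left
- hasp_hinge (a point): middle of the hasp's hinge line (parallel to case y) at case x = -128 mm, y = 0, z = 99.5 mm
- hasp_hole (a point): centre of the 14 mm hole in the hasp, on the face that is uppermost when the hasp lies flat; 56 mm from the hasp hinge. The hasp is a plate 34 mm wide, 5 mm thick, reaching from 6 to 82 mm from its hinge line; flat, its upper face is 102 mm above the table
- pin: locking pin: steel shank 10 mm diameter, 34 mm long with a 7 mm tapered tip, under an upright cylindrical wooden grip 24 mm diameter, 30 mm high; origin at the tip, own z from the tip up through the grip (64 mm in all); starts upright in the rest
- pin_tip (a point): the pin's tip (same as its origin)
- pin_shoulder (a point): centre of the underside of the pin's wooden grip, 34 mm above the tip
- rest: dark wooden block 64 x 64 x 45 mm high, fixed to the table, with a 14 mm hole down its middle where the pin is parked, its grip standing on the block's top; origin at the centre of its underside
- jar0: squat closed jam jar, 56 mm diameter, 52 mm high, steel cap, about 0.17 kg; origin at the centre of its underside, own z up; may be absent
- jar1: squat closed jam jar, 56 mm diameter, 52 mm high, steel cap, about 0.17 kg; origin at the centre of its underside, own z up; may be absent
- jar2: squat closed jam jar, 56 mm diameter, 52 mm high, steel cap, about 0.17 kg; origin at the centre of its underside, own z up; may be absent
- jar3: squat closed jam jar, 56 mm diameter, 52 mm high, steel cap, about 0.17 kg; origin at the centre of its underside, own z up; may be absent
- jar4: squat closed jam jar, 56 mm diameter, 52 mm high, steel cap, about 0.17 kg; origin at the centre of its underside, own z up; may be absent
- mug: bystander: white mug, 80 mm diameter, 95 mm high, with a handle; origin at the centre of its underside
- plate: bystander: white plate with a croissant and a knife, 230 mm diameter; origin at the centre of its underside
- dish: bystander: terracotta dish of butter, 100 mm diameter, 45 mm high; origin at the centre of its underside

How it is judged:
On the way, in this order (a step that is already met when the one before it is completed fails the run):
1. every jar stands upright on the floor of the case (x of jar0 in the frame of case between -0.1 and 0.1 m and y of jar0 in the frame of case between -0.14 and 0.14 m and z of each of jar0, jar1, jar2, jar3, jar4 in the frame of case below 0.02 m and angle between each of jar0, jar1, jar2, jar3, jar4's own z axis and vertical below 0.3 rad and x of jar1 in the frame of case between -0.1 and 0.1 m and y of jar1 in the frame of case between -0.14 and 0.14 m and x of jar2 in the frame of case between -0.1 and 0.1 m and y of jar2 in the frame of case between -0.14 and 0.14 m and x of jar3 in the frame of case between -0.1 and 0.1 m and y of jar3 in the frame of case between -0.14 and 0.14 m and x of jar4 in the frame of case between -0.1 and 0.1 m and y of jar4 in the frame of case between -0.14 and 0.14 m), for 0.2 s.
2. then the lid is shut (value of joint lid below 0.04 rad), for 0.2 s.
3. then the hasp lies flat over the lid (value of joint lid below 0.04 rad and value of joint hasp below 0.08 rad), for 0.2 s.
4. then the pin is fully home through hasp and lid (all of step 3 and horizontal distance between pin_tip and hasp_hole below 0.006 m and distance between pin_shoulder and hasp_hole below 0.006 m and angle between pin's own z axis and vertical below 0.12 rad), for 0.2 s.
At the end, for the whole second after the job is handed in: every jar is upright (within 0.3 rad) on the floor inside the case, the lid is shut (under 0.04 rad), the hasp lies flat (under 0.08 rad), and the pin stands in both holes at rest, upright within 0.12 rad, with the underside of its grip within 6 mm of the hasp's hole centre (all of step 1 and all of step 4 and linear speed of pin below 0.02 m/s); the robot touches nothing.
It fails at once if the mug, the plate or the butter dish is moved more than 30 mm (distance of any of mug, plate, dish from where it was at the start of the episode above 0.03 m).
It fails at once if the lid is slammed (closing faster than 3 rad/s) (velocity of joint lid below -3 rad/s).
Of jar0, jar1, jar2, jar3, jar4 only 3 to 5 are there at a start; the rules pass over those that are not, and their reading is None.
At some moment in a run one of jar0, jar1, jar2, jar3, jar4 may be knocked a few centimetres aside while the robot is not near it.
It also fails if it takes over 210 s, if anything falls off the work surface, if the arm or the gripper's body presses on something with over 40 N, if the wrist force passes 120 N, or if a joint passes its speed limit or range.

## Robot

A 7-joint arm with a two-finger parallel gripper is mounted at the origin on the work surface. World frame = base frame: x ahead of the robot, y to its left, z up, the work surface at z = 0. Lengths are in m, angles in rad, forces in N, time in s.
With the tool pointing down it reaches from about 0.425 to 0.875 m from the base axis. Payload 8.4 kg.
Tool frame: the origin (TCP) lies midway between the tips of the shut fingers; the grasp point (between the pads) lies 19 mm behind it; z points along the fingers, y is the line along which they close (so a half turn about z gives the same grasp; the last joint's range is limited). The gripper opens to 85 mm and grips with 20 to 120 N. Pads are 22 mm wide; open, the fingers measure 114 mm over their backs; the gripper's body (76 mm by 85 mm) begins 54 mm behind the grasp point. The pads swing forward as they close: fully open they stand 13 mm farther back than shut.
Start: joints at [1.198, 0.333, 0.04, 1.465, -0.013, 1.343, -0.059], TCP at [0.176, -0.626, 0.231] pointing down, gripper open.
Joint ranges: [-2.58, 2.58], [-0.38, 2.09], [-1.3, 1.39], [0.25, 2.4], [-1.5, 4.64], [0.08, 2.09], [-2.65, 2.65]. Speed limits (rad/s): [2.22, 2.22, 2.79, 2.79, 3.14, 3.14, 3.14].

## Interface

Orientations are given as a rotation vector (axis times angle).
In Python, from workcell import arm gives the robot as it stands.
- The arm moves only by the tool jog_arm, never from a script. Its argument "commands" is a list of rows, each an object of numbers: "dx", "dy", "dz": the shift along the tool's x, y, z in m; "rx", "ry", "rz": the turn, a rotation vector about the tool's x, y, z in rad. In form: [{"dx": .., "dy": .., "dz": .., "rx": .., "ry": .., "rz": ..}, ...]. A call has 1 to 20 rows; each row shifts and turns the commanded pose from where the row before left it, along the tool's axes as they then stand; what a row does not reach is not made up. A row lasts 1/10 s, in which the tool goes at most 50 mm and 8.59 degrees, less where a joint would pass 70% of its speed; a pose out of reach is approached as far as the arm can. A call with a gripper value outside its range is refused whole. "jaw" is the opening, from 0 (shut) to 1 (fully open), set as the call begins (left out, the last holds). The fingers move at their own pace and stop on an object; "force" is the grip in N (left out, the last holds). Time passes only in rows, so rows that do not move let the fingers close. It gives the time, the measured TCP pose, the force, the opening and the grip force at its end, in the units of the state.
- arm.observe(): the state, without advancing time (a new reading comes with each control period).
- arm.capture(name): name is "scene" or "side" or "wrist"; returns a dict with "image" (384x512x3 uint8, red, green, blue), "z_map" (384x512 float32, m along the optical axis (not along the pixel's ray), 0 where there is no reading), "vertical_fov" (degrees; the focal length in pixels is half the picture's height over the tangent of half this angle, whatever the lens; pixels are square), "cx", "cy" (the principal point, pixels), "pose" (4x4, takes a point from camera to world coordinates); the wrist camera has in their place "tool_from_camera" (4x4, takes a point from camera to tool coordinates, whose origin is the TCP and whose axes are the flange's). Camera axes: x right, y down, z forward; pixel columns grow to the right and rows downward; lengths in m; the calibration is good to about 2 mm. A picture is of the moment at which its call begins: read the wrist's pose just before it.
- arm.job_done(): hands the job in; it is judged then, once.
Trained networks look in the newest picture that a camera, given by its name, has taken for a name from the list of things; names that differ only in an ending like _2 or _b are one class to them, and where a whole thing is asked for, a point or a joint stands for the part that bears it (a point fixed in the world has none). Each returns a list of dicts, best first, with "confidence" (0 to 1); they miss things now and then, are a little off and sometimes report something else, mostly with a low value. They report only what shows in the picture. A call takes as long as a camera call.
- arm.silhouettes(camera, thing): "pixels" (384x512 bool, what is visible of it) and "centre" ([column, row] in pixels, amid what is visible of it).
The state is a dict: "t": time; "joints": joint angles; "joint_vel": joint speeds; "joint_torque": joint torques, N m; "eef_pos": TCP position; "tool_rot": TCP orientation; "wrist_force": force on the tool from outside, world axes, zero at the start; "moment": the same for the moment, N m; "gripper_width": opening from 0.0 (shut) to 1.0 (fully open); "gripper_force": force on a finger pad.
Only numpy, scipy, OpenCV 4.12 (cv2) and the standard library are available. Lean on these libraries where they do the work, as an engineer would, in place of code of your own. Each camera call takes 0.05 s, during which the arm holds its last target. There are 200 camera calls.

## Working session

There is one attempt and no reset: what is moved stays moved. The work goes in short steps, Python scripts to look and compute and a tool call to move; the robot and the scene stay as the last step left them, time stands still between calls to the robot, and variables do not carry over. Pictures are saved under pics/ and viewed, at most 14 in all, crops included, and the job is handed in when it is done.

Besides the shell and the picture viewer there is one more tool, called after "Call:" as name([rows], argument=value, ...), one row to a line, values as JSON. jog_arm: Moves the arm, as the interface text tells. Its arguments: {"type":"object","properties":{"commands":{"type":"array","items":{"type":"object","properties":{"dx":{"type":"number"},"dy":{"type":"number"},"dz":{"type":"number"},"rx":{"type":"number"},"ry":{"type":"number"},"rz":{"type":"number"}}}},"jaw":{"type":"number"},"force":{"type":"number"}},"required":["commands"]}

```bash
mkdir -p pics; cat > h.py <<'E'
import numpy as np, cv2
from scipy.spatial.transform import Rotation as R
from workcell import arm
def pose():
    s=arm.observe(); T=np.eye(4); T[:3,:3]=R.from_rotvec(s['tool_rot']).as_matrix(); T[:3,3]=s['eef_pos']; return T,s
def cap(n):
    T,s=pose(); c=arm.capture(n)
    c['T']=np.array(c['pose']) if 'pose' in c else T@np.array(c['tool_from_camera'])
    z=c['z_map']; f=192/np.tan(np.radians(c['vertical_fov'])/2); c['f']=f
    v,u=np.mgrid[:384,:512]
    P=np.stack([(u-c['cx'])*z/f,(v-c['cy'])*z/f,z],-1)
    c['W']=P@c['T'][:3,:3].T+c['T'][:3,3]; c['ok']=z>0
    return c
def save(c,name,crop=None,k=1):
    im=c['image'][:,:,::-1]
    if crop: a,b,d,e=crop; im=im[b:e,a:d]
    cv2.imwrite('pics/'+name,cv2.resize(im,None,fx=k,fy=k))
def pts(c,m): return c['W'][m&c['ok']]
E
cat > a.py <<'E'
from h import *
np.set_printoptions(precision=3,suppress=True)
T,s=pose(); print(s['t'],s['eef_pos'],T[:3,:3].tolist())
ims=[]
for n in ['scene','side']:
    c=cap(n); ims.append(c['image']); print(n,c['T'][:3,3],c['f'])
    for th in ['case','lid','hasp','pin','rest','jar0','mug','plate','dish']:
        for d in arm.silhouettes(n,th)[:6 if th=='jar0' else 1]:
            P=pts(c,d['pixels']); 
            if len(P)<5: print(th,'few');continue
            print(th,round(d['confidence'],2),np.round(d['centre']),len(P),'med',np.median(P,0),'lo',np.percentile(P,3,0),'hi',np.percentile(P,97,0))
    save(c,n+'1.png',k=1.5)
E
python3 a.py
```

```text
0.0 [ 0.176 -0.625  0.23 ] [[0.9627479297934848, 0.2703999206652394, -0.0005536990079013952], [0.2704004620408466, -0.962746710273105, 0.0015368755351462995], [-0.00011750087556264348, -0.0016293442073804499, -0.9999986657146088]]
scene [ 1.265 -0.251  0.942] 449.0899555614085
case 0.87 [372. 128.] 18927 med [0.551 0.318 0.079] lo [0.382 0.085 0.005] hi [0.698 0.356 0.32 ]
lid 0.82 [401.  93.] 8015 med [0.566 0.343 0.225] lo [0.393 0.327 0.094] hi [0.699 0.358 0.323]
hasp 0.48 [286. 140.] 131 med [0.54  0.055 0.138] lo [0.52  0.031 0.106] hi [0.55  0.079 0.168]
pin 0.66 [228. 166.] 429 med [ 0.496 -0.084  0.05 ] lo [ 0.462 -0.106  0.009] hi [ 0.509 -0.058  0.056]
rest 0.63 [129. 179.] 725 med [ 0.437 -0.347  0.041] lo [ 0.401 -0.39   0.002] hi [ 0.46  -0.311  0.049]
jar0 0.9 [196. 200.] 534 med [ 0.574 -0.2    0.051] lo [ 0.539 -0.224  0.007] hi [ 0.588 -0.174  0.056]
jar0 0.84 [244. 189.] 498 med [ 0.576 -0.077  0.05 ] lo [ 0.542 -0.101  0.008] hi [ 0.59  -0.051  0.055]
jar0 0.66 [124. 168.] 114 med [ 0.426 -0.349  0.071] lo [ 0.411 -0.36   0.05 ] hi [ 0.432 -0.339  0.079]
jar0 0.6 
[... 882 characters left out ...]
.417 -0.343  0.046] lo [ 0.389 -0.38   0.02 ] hi [ 0.451 -0.312  0.049]
jar0 0.87 [220. 260.] 657 med [ 0.474 -0.089  0.052] lo [ 0.453 -0.106  0.012] hi [ 0.501 -0.058  0.055]
jar0 0.86 [279. 272.] 699 med [ 0.549 -0.204  0.052] lo [ 0.53  -0.224  0.009] hi [ 0.58  -0.176  0.055]
jar0 0.67 [244. 241.] 599 med [ 0.552 -0.081  0.052] lo [ 0.533 -0.1    0.007] hi [ 0.58  -0.048  0.055]
mug 0.65 [406. 306.] 2442 med [ 0.657 -0.425  0.059] lo [ 0.624 -0.466  0.005] hi [ 0.711 -0.387  0.097]
plate 0.91 [335. 216.] 4998 med [ 0.777 -0.171  0.015] lo [ 0.685 -0.263  0.008] hi [ 0.887 -0.066  0.057]
dish 0.84 [293. 177.] 851 med [ 0.799 -0.007  0.029] lo [ 0.76  -0.047  0.006] hi [0.849 0.042 0.048]
```

View pics/scene1.png

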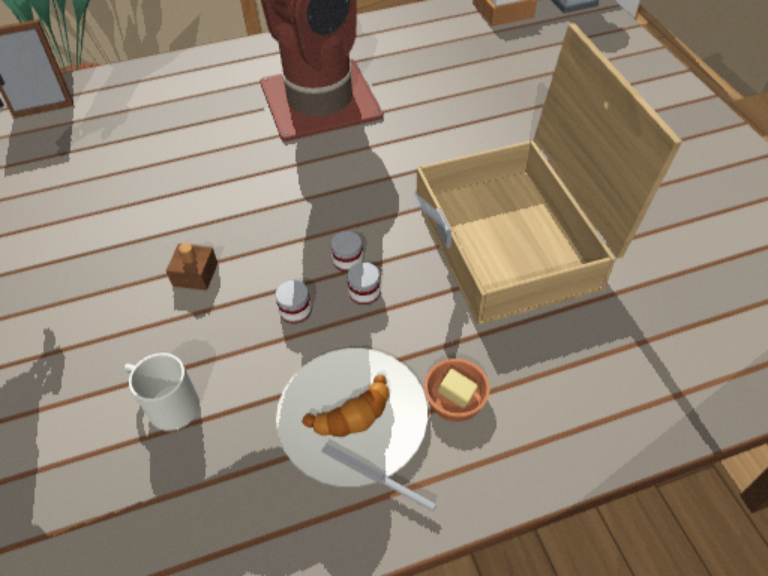

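View pics/side1.png

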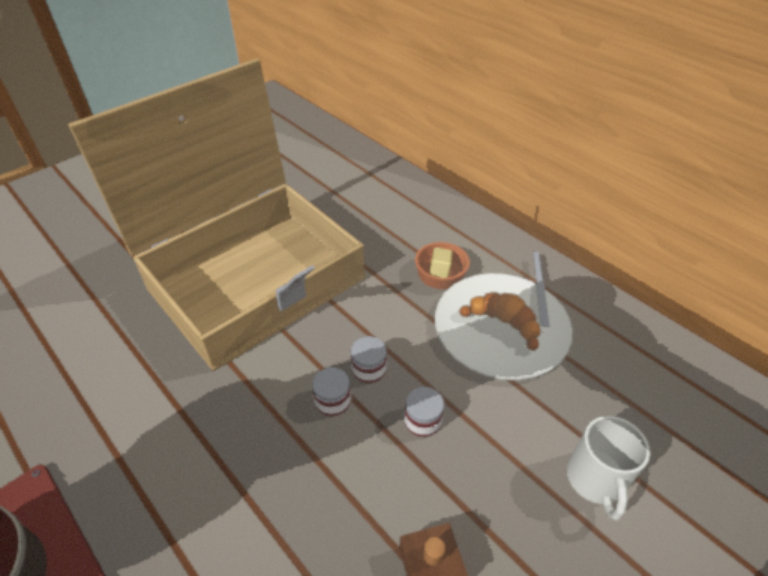

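```bash
cat > b.py <<'E'
from h import *
np.set_printoptions(precision=4,suppress=True)
for n in ['scene','side']:
    c=cap(n); W=c['W']; ok=c['ok']
    # rim of case
    m=ok&(abs(W[...,2]-.085)<.005)&(W[...,1]>.05)&(W[...,1]<.4)&(W[...,0]>.3)&(W[...,0]<.75)
    q=W[m][:,:2].astype(np.float32)
    print(n,'rim',len(q),cv2.minAreaRect(q))
    # tops: circle fits
    m=ok&(W[...,2]>.047)&(W[...,2]<.06)
    k,l,st,ce=cv2.connectedComponentsWithStats(m.astype(np.uint8))
    for i in range(1,k):
        if st[i,4]<60: continue
        q=W[l==i]; (x,y),r=cv2.minEnclosingCircle(q[:,:2].astype(np.float32)); print('top',ce[i].round(),st[i,4],'c',x,y,'r',r,'mean',q.mean(0))
    m=ok&(W[...,2]>.072)&(W[...,2]<.085)&(W[...,1]<-.25)&(W[...,0]<.5)&(W[...,0]>.3)
    q=W[m]; print('pin top',len(q),q.mean(0) if len(q) else '', cv2.minEnclosingCircle(q[:,:2].astype(np.float32)) if len(q) else '')
    lid=arm.silhouettes(n,'lid')[0]['pixels']; q=pts(c,lid)
    q=q[q[:,2]>.11]; A=q-q.mean(0); nrm=np.linalg.svd(A[::7],full_matrices=False)[2][2]; print('lid n',nrm,'mean',q.mean(0))
    for d in arm.silhouettes(n,'hasp')[:3]:
        q=pts(c,d['pixels']);print('hasp',d['confidence'],d['centre'],len(q), q.mean(0)); print(q[::10].tolist() if 0 else '')
E
python3 b.py
```

```text
scene rim 1260 ((0.5364786386489868, 0.2093711644411087), (0.262172132730484, 0.3234601318836212), 88.63349151611328)
top [336.   2.] 108 c -0.15991368889808655 0.535618782043457 r 0.0561755895614624 mean [-0.1504  0.5236  0.0512]
top [23. 61.] 173 c -0.18789026141166687 -0.6014050245285034 r 0.06494586914777756 mean [-0.1777 -0.5985  0.0537]
top [213.  64.] 142 c 0.017878800630569458 -0.006871778517961502 r 0.07145466655492783 mean [ 0.0583 -0.0142  0.0531]
top [347. 124.] 429 c 0.5266743302345276 0.21361477673053741 r 0.17816223204135895 mean [0.4593 0.2673 0.0536]
top [230. 162.] 270 c 0.48276352882385254 -0.07970017194747925 r 0.029353773221373558 mean [ 0.4838 -0.0815  0.0526]
top [350. 190.] 337 c 0.6272134184837341 0.20360371470451355 r 0.13835731148719788 mean [0.6794 0.1734 0.0536]
top [127. 173.] 94 c 0.42196911573410034 -0.35275429487228394 r 0.03481624275445938 mean [ 0.426  -0.3478  0.0499]
top [242. 183.] 300 c 0.562587320804596 -0.07481003552675247 r 0.02823707088828087 mean [ 0.5647 -0.0752  0.0527]
top [194. 196.] 323 c 0.5605292916297913 -0.19799482822418213 r 0.028
[... 1658 characters left out ...]
86 -0.0808  0.0531]
top [282. 269.] 460 c 0.5568153858184814 -0.19710484147071838 r 0.027807988226413727 mean [ 0.5559 -0.1984  0.0531]
top [411. 296.] 141 c 0.6870931386947632 -0.4201704263687134 r 0.03382190316915512 mean [ 0.703  -0.4191  0.0537]
top [394. 316.] 132 c 0.6552450656890869 -0.41803523898124695 r 0.03478506579995155 mean [ 0.6396 -0.4202  0.0535]
top [ 19. 369.] 102 c 0.06241975724697113 -0.014666825532913208 r 0.03488403186202049 mean [ 0.0657 -0.0245  0.0537]
pin top 158 [ 0.4167 -0.3484  0.076 ] ((0.41711074113845825, -0.3480903208255768), 0.012098681181669235)
lid n [-0.0239 -0.9938  0.1089] mean [0.5253 0.3457 0.2278]
hasp 0.66 [121.8, 103.4] 11232 [0.5262 0.3474 0.2172]
```

Three jars show at about (347,250), (364,283) and (293,300) in the scene picture. The case is open with its lid side toward +y, the hasp is swung out on the -y side at (434,215), and the pin and rest are at (192,262). The networks' positions agree with this. I'll start with the nearest jar.

Call:
jog_arm([
  {"rz": 0.137},
  {"rz": 0.137},
  {"dx": 0.0212,"dy": -0.0237},
  {"dx": 0.0212,"dy": -0.0237},
  {"dx": 0.0212,"dy": -0.0237},
  {"dx": 0.0212,"dy": -0.0237},
  {"dx": 0.0212,"dy": -0.0237},
  {"dx": 0.0212,"dy": -0.0237},
  {"dx": 0.0212,"dy": -0.0237},
  {"dx": 0.0212,"dy": -0.0237},
  {"dx": 0.0212,"dy": -0.0237},
  {"dx": 0.0212,"dy": -0.0237},
  {"dx": 0.0212,"dy": -0.0237},
  {"dx": 0.0212,"dy": -0.0237},
  {"dx": 0.0212,"dy": -0.0237},
  {"dx": 0.0212,"dy": -0.0237},
  {"dx": 0.0212,"dy": -0.0237},
  {"dx": 0.0212,"dy": -0.0237},
  {"dx": 0.0212,"dy": -0.0237},
  {"dx": 0.0212,"dy": -0.0237},
], jaw=1)

```text
$.commands[0]: bad value
```

```bash
cat > jar.py <<'E'
from h import *
np.set_printoptions(precision=4,suppress=True)
def fitc(q):
    A=np.c_[2*q[:,:2],np.ones(len(q))]; b=(q[:,:2]**2).sum(1); x=np.linalg.lstsq(A,b,rcond=None)[0]; return x[:2],np.sqrt(x[2]+x[:2]@x[:2])
def jars(cams=('wrist','side')):
    T,s=pose(); print('t',s['t'],'tcp',T[:3,3],'x',T[:3,0],'z',T[:3,2],'w',s['gripper_width'])
    for n in cams:
        c=cap(n); W=c['W']
        for d in arm.silhouettes(n,'jar0')[:6]:
            P=pts(c,d['pixels'])
            if len(P)<30: continue
            zt=np.percentile(P[:,2],90); q=P[abs(P[:,2]-zt)<.004]
            (x,y),r=cv2.minEnclosingCircle(q[:,:2].astype(np.float32))
            D=T[:3,:3].T@(np.array([x,y,T[2,3]])-T[:3,3])
            print(n,round(d['confidence'],2),np.round(d['centre']),'top',zt,'xy',np.array([x,y]),'r',r,'tool d',D[:2])
    return c
if __name__=='__main__': jars()
E
python3 jar.py
```

```text
t 1.3 tcp [ 0.1757 -0.6258  0.2313] x [0.9628 0.2704 0.    ] z [ 0. -0. -1.] w 1.0002891302719708
side 0.88 [245. 241.] top 0.05435461094660434 xy [ 0.5589 -0.0737] r 0.026789899915456772 tool d [ 0.5182 -0.428 ]
side 0.8 [280. 270.] top 0.05443929360931277 xy [ 0.5571 -0.1975] r 0.027558714151382446 tool d [ 0.4829 -0.3092]
```

Call:
jog_arm([
  {"dx": 0,"dy": 0,"dz": 0,"rx": 0,"ry": 0,"rz": 0.137},
  {"dx": 0,"dy": 0,"dz": 0,"rx": 0,"ry": 0,"rz": 0.137},
], jaw=1)

```text
t: 1.7
eef_pos: [0.1757, -0.6258, 0.2313]
tool_rot: [-3.142, 0.009, -0.0]
wrist_force: [-1.0, 0.1, -0.6]
gripper_width: 1.001
gripper_force: 0.0
```

Call:
jog_arm([
  {"dx": 0.0212,"dy": -0.0237,"dz": 0,"rx": 0,"ry": 0,"rz": 0},
  {"dx": 0.0212,"dy": -0.0237,"dz": 0,"rx": 0,"ry": 0,"rz": 0},
  {"dx": 0.0212,"dy": -0.0237,"dz": 0,"rx": 0,"ry": 0,"rz": 0},
  {"dx": 0.0212,"dy": -0.0237,"dz": 0,"rx": 0,"ry": 0,"rz": 0},
  {"dx": 0.0212,"dy": -0.0237,"dz": 0,"rx": 0,"ry": 0,"rz": 0},
  {"dx": 0.0212,"dy": -0.0237,"dz": 0,"rx": 0,"ry": 0,"rz": 0},
  {"dx": 0.0212,"dy": -0.0237,"dz": 0,"rx": 0,"ry": 0,"rz": 0},
  {"dx": 0.0212,"dy": -0.0237,"dz": 0,"rx": 0,"ry": 0,"rz": 0},
  {"dx": 0.0212,"dy": -0.0237,"dz": 0,"rx": 0,"ry": 0,"rz": 0},
  {"dx": 0.0212,"dy": -0.0237,"dz": 0,"rx": 0,"ry": 0,"rz": 0},
  {"dx": 0.0212,"dy": -0.0237,"dz": 0,"rx": 0,"ry": 0,"rz": 0},
  {"dx": 0.0212,"dy": -0.0237,"dz": 0,"rx": 0,"ry": 0,"rz": 0},
  {"dx": 0.0212,"dy": -0.0237,"dz": 0,"rx": 0,"ry": 0,"rz": 0},
  {"dx": 0.0212,"dy": -0.0237,"dz": 0,"rx": 0,"ry": 0,"rz": 0},
  {"dx": 0.0212,"dy": -0.0237,"dz": 0,"rx": 0,"ry": 0,"rz": 0},
  {"dx": 0.0212,"dy": -0.0237,"dz": 0,"rx": 0,"ry": 0,"rz": 0},
  {"dx": 0.0212,"dy": -0.0237,"dz": 0,"rx": 0,"ry": 0,"rz": 0},
  {"dx": 0.0212,"dy": -0.0237,"dz": 0,"rx": 0,"ry": 0,"rz": 0},
  {"dx": 0,"dy": 0,"dz": 0,"rx": 0,"ry": 0,"rz": 0},
])

```text
t: 3.6
eef_pos: [0.56, -0.1942, 0.2313]
tool_rot: [-3.139, -0.01, -0.002]
wrist_force: [0.4, 0.2, 1.1]
gripper_width: 1.003
gripper_force: 0.0
```

```bash
sed -i "s/if __name__=='__main__': jars()/if __name__=='__main__':\n    jars(('side','wrist'))/" jar.py; python3 jar.py; python3 -c "
from h import *
save(cap('wrist'),'w1.png')"
```

```text
t 3.6 tcp [ 0.56   -0.1942  0.2313] x [1.     0.0063 0.0012] z [ 0.0012  0.0023 -1.    ] w 1.003375748788979
side 0.97 [280. 273.] top 0.05438165450301928 xy [ 0.5565 -0.198 ] r 0.02714528515934944 tool d [-0.0035  0.0037]
side 0.95 [220. 260.] top 0.05439171857074501 xy [ 0.4794 -0.079 ] r 0.02777065522968769 tool d [-0.0799 -0.1157]
side 0.76 [245. 240.] top 0.05453992555332752 xy [ 0.56   -0.0724] r 0.027632184326648712 tool d [ 0.0007 -0.1218]
wrist 0.81 [261. 164.] top 0.05222680155757861 xy [ 0.5596 -0.1981] r 0.027446269989013672 tool d [-0.0005  0.0038]
wrist 0.8 [151. 159.] top 0.05212512541655505 xy [ 0.5624 -0.0735] r 0.027488045394420624 tool d [ 0.0031 -0.1207]
wrist 0.68 [160. 225.] top 0.05197952525257073 xy [ 0.4819 -0.08  ] r 0.027821088209748268 tool d [-0.0774 -0.1147]
```

View pics/w1.png

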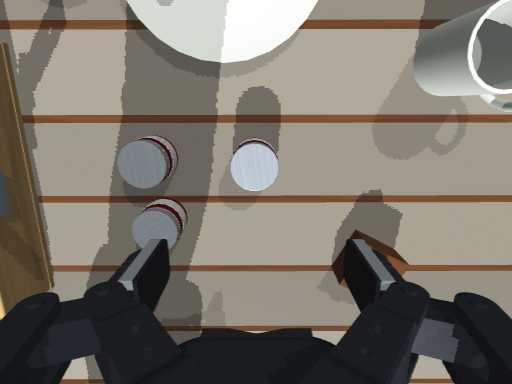

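The wrist picture shows the first jar's cap at (255,165), ahead of the fingers as expected, and the other two jars at (147,162) and (158,225). Going down on the first one.

Call:
jog_arm([
  {"dx": -0.0005,"dy": 0.0038,"dz": 0.02,"rx": 0,"ry": 0,"rz": 0},
  {"dx": 0,"dy": 0,"dz": 0.03,"rx": 0,"ry": 0,"rz": 0},
  {"dx": 0,"dy": 0,"dz": 0.03,"rx": 0,"ry": 0,"rz": 0},
  {"dx": 0,"dy": 0,"dz": 0.03,"rx": 0,"ry": 0,"rz": 0},
  {"dx": 0,"dy": 0,"dz": 0.03,"rx": 0,"ry": 0,"rz": 0},
  {"dx": 0,"dy": 0,"dz": 0.02,"rx": 0,"ry": 0,"rz": 0},
  {"dx": 0,"dy": 0,"dz": 0.02,"rx": 0,"ry": 0,"rz": 0},
  {"dx": 0,"dy": 0,"dz": 0.02,"rx": 0,"ry": 0,"rz": 0},
  {"dx": 0,"dy": 0,"dz": 0.018,"rx": 0,"ry": 0,"rz": 0},
  {"dx": 0,"dy": 0,"dz": 0,"rx": 0,"ry": 0,"rz": 0},
])

```text
t: 4.85
eef_pos: [0.5546, -0.2037, 0.011]
tool_rot: [-3.141, 0.003, 0.006]
wrist_force: [0.9, -0.5, 0.2]
gripper_width: 1.001
gripper_force: 0.0
```

Call:
jog_arm([
  {"dx": 0,"dy": 0,"dz": 0,"rx": 0,"ry": 0,"rz": 0},
  {"dx": 0,"dy": 0,"dz": 0,"rx": 0,"ry": 0,"rz": 0},
  {"dx": 0,"dy": 0,"dz": 0,"rx": 0,"ry": 0,"rz": 0},
  {"dx": 0,"dy": 0,"dz": 0,"rx": 0,"ry": 0,"rz": 0},
  {"dx": 0,"dy": 0,"dz": 0,"rx": 0,"ry": 0,"rz": 0},
  {"dx": 0,"dy": 0,"dz": 0,"rx": 0,"ry": 0,"rz": 0},
  {"dx": 0,"dy": 0,"dz": -0.03,"rx": 0,"ry": 0,"rz": 0},
  {"dx": 0,"dy": 0,"dz": -0.03,"rx": 0,"ry": 0,"rz": 0},
  {"dx": 0,"dy": 0,"dz": -0.04,"rx": 0,"ry": 0,"rz": 0},
  {"dx": 0,"dy": 0,"dz": -0.04,"rx": 0,"ry": 0,"rz": 0},
  {"dx": 0,"dy": 0,"dz": -0.04,"rx": 0,"ry": 0,"rz": 0},
  {"dx": 0,"dy": 0,"dz": -0.04,"rx": 0,"ry": 0,"rz": 0},
  {"dx": 0,"dy": 0,"dz": -0.03,"rx": 0,"ry": 0,"rz": 0},
  {"dx": 0,"dy": 0,"dz": 0,"rx": 0,"ry": 0,"rz": 0},
], jaw=0, force=40)

```text
t: 6.25
eef_pos: [0.5588, -0.2037, 0.269]
tool_rot: [3.139, -0.001, 0.012]
wrist_force: [0.4, -0.3, -2.5]
gripper_width: 0.645
gripper_force: 43.3
```

Call:
jog_arm([
  {"dx": 0.004,"dy": -0.0293,"dz": 0,"rx": 0,"ry": 0,"rz": 0},
  {"dx": 0.004,"dy": -0.0293,"dz": 0,"rx": 0,"ry": 0,"rz": 0},
  {"dx": 0.004,"dy": -0.0293,"dz": 0,"rx": 0,"ry": 0,"rz": 0},
  {"dx": 0.004,"dy": -0.0293,"dz": 0,"rx": 0,"ry": 0,"rz": 0},
  {"dx": 0.004,"dy": -0.0293,"dz": 0,"rx": 0,"ry": 0,"rz": 0},
  {"dx": 0.004,"dy": -0.0293,"dz": 0,"rx": 0,"ry": 0,"rz": 0},
  {"dx": 0.004,"dy": -0.0293,"dz": 0,"rx": 0,"ry": 0,"rz": 0},
  {"dx": 0.004,"dy": -0.0293,"dz": 0,"rx": 0,"ry": 0,"rz": 0},
  {"dx": 0.004,"dy": -0.0293,"dz": 0,"rx": 0,"ry": 0,"rz": 0},
  {"dx": 0.004,"dy": -0.0293,"dz": 0,"rx": 0,"ry": 0,"rz": 0},
  {"dx": 0.004,"dy": -0.0293,"dz": 0,"rx": 0,"ry": 0,"rz": 0},
  {"dx": 0.004,"dy": -0.0293,"dz": 0,"rx": 0,"ry": 0,"rz": 0},
  {"dx": 0.004,"dy": -0.0293,"dz": 0,"rx": 0,"ry": 0,"rz": 0},
  {"dx": 0.004,"dy": -0.0293,"dz": 0,"rx": 0,"ry": 0,"rz": 0},
  {"dx": 0,"dy": 0,"dz": 0,"rx": 0,"ry": 0,"rz": 0},
])

```text
t: 7.75
eef_pos: [0.6115, 0.2123, 0.2622]
tool_rot: [-3.139, -0.01, 0.003]
wrist_force: [0.1, -0.2, -2.0]
gripper_width: 0.645
gripper_force: 43.4
```

```bash
cat > case.py <<'E'
from h import *
np.set_printoptions(precision=4,suppress=True)
T,s=pose(); c=cap('wrist'); W=c['W']; save(c,'w2.png')
print('t',s['t'],'tcp',T[:3,3],'x',T[:3,0],'z',T[:3,2])
m=c['ok']&(abs(W[...,2]-.085)<.004)&(W[...,1]>.05)&(W[...,1]<.36)&(W[...,0]>.35)&(W[...,0]<.72)
m[250:]=0
q=W[m][:,:2].astype(np.float32); print(len(q),cv2.minAreaRect(q),q.min(0),q.max(0))
for x in np.arange(.4,.7,.03):
    a=q[abs(q[:,0]-x)<.004]; print(round(x,2),[ (g.min(),g.max()) for g in (a[a[:,1]<.15][:,1],a[a[:,1]>.28][:,1]) if len(g)])
for y in np.arange(.12,.32,.03):
    a=q[abs(q[:,1]-y)<.004]; print(round(y,2),[ (g.min(),g.max()) for g in (a[a[:,0]<.45][:,0],a[a[:,0]>.6][:,0]) if len(g)])
E
python3 case.py
```

```text
t 7.75 tcp [0.6115 0.2123 0.2622] x [ 1.      0.0061 -0.002 ] z [-0.002   0.0024 -1.    ]
4576 ((0.6036105155944824, 0.20442958176136017), (0.24802318215370178, 0.1873757690191269), 88.77509307861328) [0.5124 0.0813] [0.6999 0.33  ]
0.4 []
0.43 []
0.46 []
0.49 []
0.52 [(np.float32(0.08808388), np.float32(0.097194344)), (np.float32(0.32081968), np.float32(0.330007))]
0.55 [(np.float32(0.08743881), np.float32(0.096669555)), (np.float32(0.32036093), np.float32(0.32952562))]
0.58 [(np.float32(0.08831232), np.float32(0.09582734)), (np.float32(0.3197633), np.float32(0.3284198))]
0.61 [(np.float32(0.08743128), np.float32(0.09508176)), (np.float32(0.31863657), np.float32(0.3278857))]
0.64 [(np.float32(0.08670198), np.float32(0.0946097)), (np.float32(0.3182386), np.float32(0.32696125))]
0.67 [(np.float32(0.08582357), np.float32(0.09382593)), (np.float32(0.31689367), np.float32(0.32633016))]
0.12 [(np.float32(0.6868225), np.float32(0.6947415))]
0.15 [(np.float32(0.6876245), np.float32(0.69553024))]
0.18 [(np.float32(0.6884283), np.float32(0.6963347))]
0.21 [(np.float32(0.6892105), np.float32(0.69710654))]
0.24 [(np.float32(0.69002897), np.float32(0.6978667))]
0.27 [(np.float32(0.6908071), np.float32(0.6986381))]
0.3 [(np.float32(0.6915911), np.float32(0.6984763))]
```

View pics/w2.png

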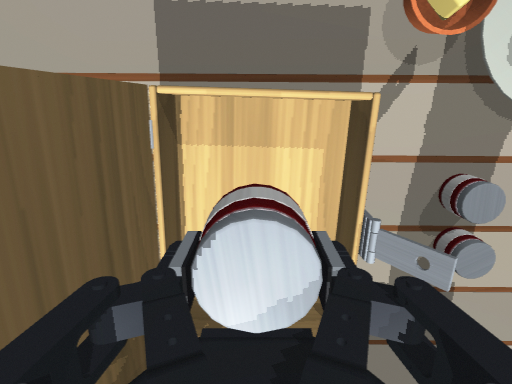

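The wrist picture shows the jar held squarely at (257,270), the case rim well resolved, and the hasp hole at (422,263). The case centre comes out at about (0.537, 0.210). Lowering the jar now.

Call:
jog_arm([
  {"dx": 0,"dy": 0,"dz": 0.03,"rx": 0,"ry": 0,"rz": 0},
  {"dx": 0,"dy": 0,"dz": 0.03,"rx": 0,"ry": 0,"rz": 0},
  {"dx": 0,"dy": 0,"dz": 0.03,"rx": 0,"ry": 0,"rz": 0},
  {"dx": 0,"dy": 0,"dz": 0.03,"rx": 0,"ry": 0,"rz": 0},
  {"dx": 0,"dy": 0,"dz": 0.03,"rx": 0,"ry": 0,"rz": 0},
  {"dx": 0,"dy": 0,"dz": 0.03,"rx": 0,"ry": 0,"rz": 0},
  {"dx": 0,"dy": 0,"dz": 0.02,"rx": 0,"ry": 0,"rz": 0},
  {"dx": 0,"dy": 0,"dz": 0.01,"rx": 0,"ry": 0,"rz": 0},
  {"dx": 0,"dy": 0,"dz": 0.01,"rx": 0,"ry": 0,"rz": 0},
  {"dx": 0,"dy": 0,"dz": 0.01,"rx": 0,"ry": 0,"rz": 0},
  {"dx": 0,"dy": 0,"dz": 0.01,"rx": 0,"ry": 0,"rz": 0},
  {"dx": 0,"dy": 0,"dz": 0,"rx": 0,"ry": 0,"rz": 0},
])

```text
t: 9.0
eef_pos: [0.6133, 0.2071, 0.023]
tool_rot: [-3.142, 0.001, -0.001]
wrist_force: [-1.1, 0.1, -1.1]
gripper_width: 0.644
gripper_force: 44.2
```

Call:
jog_arm([
  {"dx": 0,"dy": 0,"dz": 0,"rx": 0,"ry": 0,"rz": 0},
  {"dx": 0,"dy": 0,"dz": 0,"rx": 0,"ry": 0,"rz": 0},
  {"dx": 0,"dy": 0,"dz": 0,"rx": 0,"ry": 0,"rz": 0},
  {"dx": 0,"dy": 0,"dz": 0,"rx": 0,"ry": 0,"rz": 0},
  {"dx": 0,"dy": 0,"dz": -0.02,"rx": 0,"ry": 0,"rz": 0},
  {"dx": 0,"dy": 0,"dz": -0.03,"rx": 0,"ry": 0,"rz": 0},
  {"dx": 0,"dy": 0,"dz": -0.04,"rx": 0,"ry": 0,"rz": 0},
  {"dx": 0,"dy": 0,"dz": -0.04,"rx": 0,"ry": 0,"rz": 0},
  {"dx": 0,"dy": 0,"dz": -0.04,"rx": 0,"ry": 0,"rz": 0},
  {"dx": 0,"dy": 0,"dz": -0.04,"rx": 0,"ry": 0,"rz": 0},
  {"dx": 0,"dy": 0,"dz": 0,"rx": 0,"ry": 0,"rz": 0},
], jaw=0.9)

```text
t: 10.1
eef_pos: [0.6153, 0.2086, 0.2402]
tool_rot: [-3.138, 0.0, -0.014]
wrist_force: [0.2, 0.5, 0.8]
gripper_width: 0.9
gripper_force: 0.0
```

Call:
jog_arm([
  {"dx": -0.0054,"dy": 0.0282,"dz": 0,"rx": 0,"ry": 0,"rz": 0},
  {"dx": -0.0054,"dy": 0.0282,"dz": 0,"rx": 0,"ry": 0,"rz": 0},
  {"dx": -0.0054,"dy": 0.0282,"dz": 0,"rx": 0,"ry": 0,"rz": 0},
  {"dx": -0.0054,"dy": 0.0282,"dz": 0,"rx": 0,"ry": 0,"rz": 0},
  {"dx": -0.0054,"dy": 0.0282,"dz": 0,"rx": 0,"ry": 0,"rz": 0},
  {"dx": -0.0054,"dy": 0.0282,"dz": 0,"rx": 0,"ry": 0,"rz": 0},
  {"dx": -0.0054,"dy": 0.0282,"dz": 0,"rx": 0,"ry": 0,"rz": 0},
  {"dx": -0.0054,"dy": 0.0282,"dz": 0,"rx": 0,"ry": 0,"rz": 0},
  {"dx": -0.0054,"dy": 0.0282,"dz": 0,"rx": 0,"ry": 0,"rz": 0},
  {"dx": -0.0054,"dy": 0.0282,"dz": 0,"rx": 0,"ry": 0,"rz": 0},
  {"dx": 0,"dy": 0,"dz": 0,"rx": 0,"ry": 0,"rz": 0},
  {"dx": 0,"dy": 0,"dz": 0,"rx": 0,"ry": 0,"rz": 0},
], jaw=1)

```text
t: 11.3
eef_pos: [0.5588, -0.0752, 0.2332]
tool_rot: [-3.141, 0.003, 0.0]
wrist_force: [0.1, 0.9, -0.2]
gripper_width: 1.002
gripper_force: 0.0
```

```bash
python3 jar.py
```

```text
t 11.3 tcp [ 0.5588 -0.0752  0.2332] x [ 1.     -0.0016 -0.    ] z [-0.      0.0002 -1.    ] w 1.001619315565149
side 0.96 [221. 258.] top 0.05433797806263354 xy [ 0.479  -0.0787] r 0.028064092621207237 tool d [-0.0798  0.0036]
side 0.82 [188. 167.] top 0.06251022459188497 xy [0.6126 0.2077] r 0.027784328907728195 tool d [ 0.0533 -0.2831]
side 0.59 [246. 237.] top 0.05439519874999795 xy [ 0.561  -0.0731] r 0.02842155285179615 tool d [ 0.0022 -0.0021]
wrist 0.83 [261. 226.] top 0.0520933695026895 xy [ 0.4818 -0.0797] r 0.02772536687552929 tool d [-0.077   0.0046]
wrist 0.74 [482. 286.] top 0.07466755328384343 xy [ 0.4194 -0.3476] r 0.012282885611057281 tool d [-0.139   0.2726]
wrist 0.6 [257. 160.] top 0.05219471667829654 xy [ 0.5625 -0.0731] r 0.0274319089949131 tool d [ 0.0036 -0.0022]
wrist 0.6 [ 20. 118.] top 0.059308847516356754 xy [0.6134 0.1937] r 0.02411995455622673 tool d [ 0.0541 -0.2691]
wrist 0.57 [457. 264.] top 0.04506511895450671 xy [ 0.421  -0.3476] r 0.04359669238328934 tool d [-0.1374  0.2725]
```

Call:
jog_arm([
  {"dx": 0.0036,"dy": -0.002,"dz": 0.02,"rx": 0,"ry": 0,"rz": 0},
  {"dx": 0,"dy": 0,"dz": 0.03,"rx": 0,"ry": 0,"rz": 0},
  {"dx": 0,"dy": 0,"dz": 0.03,"rx": 0,"ry": 0,"rz": 0},
  {"dx": 0,"dy": 0,"dz": 0.03,"rx": 0,"ry": 0,"rz": 0},
  {"dx": 0,"dy": 0,"dz": 0.03,"rx": 0,"ry": 0,"rz": 0},
  {"dx": 0,"dy": 0,"dz": 0.02,"rx": 0,"ry": 0,"rz": 0},
  {"dx": 0,"dy": 0,"dz": 0.02,"rx": 0,"ry": 0,"rz": 0},
  {"dx": 0,"dy": 0,"dz": 0.02,"rx": 0,"ry": 0,"rz": 0},
  {"dx": 0,"dy": 0,"dz": 0.02,"rx": 0,"ry": 0,"rz": 0},
  {"dx": 0,"dy": 0,"dz": 0,"rx": 0,"ry": 0,"rz": 0},
])

```text
t: 12.5
eef_pos: [0.5607, -0.0717, 0.0108]
tool_rot: [-3.141, -0.002, 0.007]
wrist_force: [-0.2, -0.9, 0.6]
gripper_width: 1.0
gripper_force: 0.0
```

Call:
jog_arm([
  {"dx": 0,"dy": 0,"dz": 0,"rx": 0,"ry": 0,"rz": 0},
  {"dx": 0,"dy": 0,"dz": 0,"rx": 0,"ry": 0,"rz": 0},
  {"dx": 0,"dy": 0,"dz": 0,"rx": 0,"ry": 0,"rz": 0},
  {"dx": 0,"dy": 0,"dz": 0,"rx": 0,"ry": 0,"rz": 0},
  {"dx": 0,"dy": 0,"dz": 0,"rx": 0,"ry": 0,"rz": 0},
  {"dx": 0,"dy": 0,"dz": 0,"rx": 0,"ry": 0,"rz": 0},
  {"dx": 0,"dy": 0,"dz": -0.03,"rx": 0,"ry": 0,"rz": 0},
  {"dx": 0,"dy": 0,"dz": -0.03,"rx": 0,"ry": 0,"rz": 0},
  {"dx": 0,"dy": 0,"dz": -0.04,"rx": 0,"ry": 0,"rz": 0},
  {"dx": 0,"dy": 0,"dz": -0.04,"rx": 0,"ry": 0,"rz": 0},
  {"dx": 0,"dy": 0,"dz": -0.04,"rx": 0,"ry": 0,"rz": 0},
  {"dx": 0,"dy": 0,"dz": -0.04,"rx": 0,"ry": 0,"rz": 0},
  {"dx": 0,"dy": 0,"dz": -0.03,"rx": 0,"ry": 0,"rz": 0},
  {"dx": 0,"dy": 0,"dz": 0,"rx": 0,"ry": 0,"rz": 0},
], jaw=0)

```text
t: 13.9
eef_pos: [0.5645, -0.0728, 0.2686]
tool_rot: [3.14, -0.0, 0.012]
wrist_force: [0.5, 1.4, 0.1]
gripper_width: 0.644
gripper_force: 43.0
```

Call:
jog_arm([
  {"dx": -0.0028,"dy": -0.0281,"dz": 0,"rx": 0,"ry": 0,"rz": 0},
  {"dx": -0.0028,"dy": -0.0281,"dz": 0,"rx": 0,"ry": 0,"rz": 0},
  {"dx": -0.0028,"dy": -0.0281,"dz": 0,"rx": 0,"ry": 0,"rz": 0},
  {"dx": -0.0028,"dy": -0.0281,"dz": 0,"rx": 0,"ry": 0,"rz": 0},
  {"dx": -0.0028,"dy": -0.0281,"dz": 0,"rx": 0,"ry": 0,"rz": 0},
  {"dx": -0.0028,"dy": -0.0281,"dz": 0,"rx": 0,"ry": 0,"rz": 0},
  {"dx": -0.0028,"dy": -0.0281,"dz": 0,"rx": 0,"ry": 0,"rz": 0},
  {"dx": -0.0028,"dy": -0.0281,"dz": 0,"rx": 0,"ry": 0,"rz": 0},
  {"dx": -0.0028,"dy": -0.0281,"dz": 0,"rx": 0,"ry": 0,"rz": 0},
  {"dx": -0.0028,"dy": -0.0281,"dz": 0,"rx": 0,"ry": 0,"rz": 0},
  {"dx": 0,"dy": 0,"dz": 0,"rx": 0,"ry": 0,"rz": 0},
  {"dx": 0,"dy": 0,"dz": 0,"rx": 0,"ry": 0,"rz": 0},
])

```text
t: 15.1
eef_pos: [0.5341, 0.2084, 0.2626]
tool_rot: [3.141, 0.002, -0.002]
wrist_force: [0.2, -0.8, -1.1]
gripper_width: 0.648
gripper_force: 43.0
```

Call:
jog_arm([
  {"dx": 0,"dy": 0,"dz": 0.03,"rx": 0,"ry": 0,"rz": 0},
  {"dx": 0,"dy": 0,"dz": 0.03,"rx": 0,"ry": 0,"rz": 0},
  {"dx": 0,"dy": 0,"dz": 0.03,"rx": 0,"ry": 0,"rz": 0},
  {"dx": 0,"dy": 0,"dz": 0.03,"rx": 0,"ry": 0,"rz": 0},
  {"dx": 0,"dy": 0,"dz": 0.03,"rx": 0,"ry": 0,"rz": 0},
  {"dx": 0,"dy": 0,"dz": 0.03,"rx": 0,"ry": 0,"rz": 0},
  {"dx": 0,"dy": 0,"dz": 0.02,"rx": 0,"ry": 0,"rz": 0},
  {"dx": 0,"dy": 0,"dz": 0.01,"rx": 0,"ry": 0,"rz": 0},
  {"dx": 0,"dy": 0,"dz": 0.01,"rx": 0,"ry": 0,"rz": 0},
  {"dx": 0,"dy": 0,"dz": 0.01,"rx": 0,"ry": 0,"rz": 0},
  {"dx": 0,"dy": 0,"dz": 0.01,"rx": 0,"ry": 0,"rz": 0},
  {"dx": 0,"dy": 0,"dz": 0,"rx": 0,"ry": 0,"rz": 0},
])

```text
t: 16.3
eef_pos: [0.5348, 0.2081, 0.0228]
tool_rot: [-3.142, 0.0, -0.0]
wrist_force: [0.0, 0.2, -1.5]
gripper_width: 0.643
gripper_force: 43.9
```

Call:
jog_arm([
  {"dx": 0,"dy": 0,"dz": 0,"rx": 0,"ry": 0,"rz": 0},
  {"dx": 0,"dy": 0,"dz": 0,"rx": 0,"ry": 0,"rz": 0},
  {"dx": 0,"dy": 0,"dz": 0,"rx": 0,"ry": 0,"rz": 0},
  {"dx": 0,"dy": 0,"dz": 0,"rx": 0,"ry": 0,"rz": 0},
  {"dx": 0,"dy": 0,"dz": -0.02,"rx": 0,"ry": 0,"rz": 0},
  {"dx": 0,"dy": 0,"dz": -0.03,"rx": 0,"ry": 0,"rz": 0},
  {"dx": 0,"dy": 0,"dz": -0.04,"rx": 0,"ry": 0,"rz": 0},
  {"dx": 0,"dy": 0,"dz": -0.04,"rx": 0,"ry": 0,"rz": 0},
  {"dx": 0,"dy": 0,"dz": -0.04,"rx": 0,"ry": 0,"rz": 0},
  {"dx": 0,"dy": 0,"dz": -0.04,"rx": 0,"ry": 0,"rz": 0},
  {"dx": 0,"dy": 0,"dz": 0,"rx": 0,"ry": 0,"rz": 0},
  {"dx": -0.005,"dy": 0.029,"dz": 0,"rx": 0,"ry": 0,"rz": 0},
  {"dx": -0.005,"dy": 0.032,"dz": 0,"rx": 0,"ry": 0,"rz": 0},
  {"dx": -0.005,"dy": 0.032,"dz": 0,"rx": 0,"ry": 0,"rz": 0},
  {"dx": -0.005,"dy": 0.032,"dz": 0,"rx": 0,"ry": 0,"rz": 0},
  {"dx": -0.005,"dy": 0.032,"dz": 0,"rx": 0,"ry": 0,"rz": 0},
  {"dx": -0.005,"dy": 0.032,"dz": 0,"rx": 0,"ry": 0,"rz": 0},
  {"dx": -0.005,"dy": 0.032,"dz": 0,"rx": 0,"ry": 0,"rz": 0},
  {"dx": -0.005,"dy": 0.032,"dz": 0,"rx": 0,"ry": 0,"rz": 0},
  {"dx": -0.01,"dy": 0.032,"dz": 0,"rx": 0,"ry": 0,"rz": 0},
], jaw=0.9)

```text
t: 18.3
eef_pos: [0.4843, -0.0781, 0.2331]
tool_rot: [-3.142, 0.0, -0.0]
wrist_force: [-0.4, -0.3, -0.4]
gripper_width: 0.898
gripper_force: 0.0
```

Call:
jog_arm([
  {"dx": 0,"dy": 0,"dz": 0,"rx": 0,"ry": 0,"rz": 0},
  {"dx": 0,"dy": 0,"dz": 0,"rx": 0,"ry": 0,"rz": 0},
], jaw=1)

```text
t: 18.5
eef_pos: [0.4843, -0.0773, 0.2332]
tool_rot: [-3.142, 0.003, 0.0]
wrist_force: [0.2, 0.6, -0.3]
gripper_width: 1.001
gripper_force: 0.0
```

```bash
python3 jar.py
```

```text
t 18.5 tcp [ 0.4843 -0.0773  0.2332] x [ 1.     -0.0019 -0.    ] z [-0.      0.0001 -1.    ] w 1.0014439511619067
side 0.92 [169. 182.] top 0.06222005087453678 xy [0.5296 0.2086] r 0.02830379828810692 tool d [ 0.0447 -0.286 ]
side 0.66 [219. 260.] top 0.05436116219136755 xy [ 0.4784 -0.0795] r 0.028593551367521286 tool d [-0.006   0.0022]
wrist 0.76 [14. 49.] top 0.04455768777999908 xy [0.6106 0.1891] r 0.02046344429254532 tool d [ 0.1258 -0.2667]
wrist 0.68 [258. 171.] top 0.05218693900441777 xy [ 0.4817 -0.0795] r 0.027498548850417137 tool d [-0.0026  0.0022]
wrist 0.67 [ 18. 124.] top 0.059262179550713924 xy [0.5308 0.1942] r 0.02341831848025322 tool d [ 0.0459 -0.2716]
wrist 0.15 [ 95. 131.] top 0.1658916396139682 xy [0.533  0.0342] r 0.016650784760713577 tool d [ 0.0484 -0.1116]
```

Call:
jog_arm([
  {"dx": -0.0026,"dy": 0.0022,"dz": 0.02,"rx": 0,"ry": 0,"rz": 0},
  {"dx": 0,"dy": 0,"dz": 0.03,"rx": 0,"ry": 0,"rz": 0},
  {"dx": 0,"dy": 0,"dz": 0.03,"rx": 0,"ry": 0,"rz": 0},
  {"dx": 0,"dy": 0,"dz": 0.03,"rx": 0,"ry": 0,"rz": 0},
  {"dx": 0,"dy": 0,"dz": 0.03,"rx": 0,"ry": 0,"rz": 0},
  {"dx": 0,"dy": 0,"dz": 0.02,"rx": 0,"ry": 0,"rz": 0},
  {"dx": 0,"dy": 0,"dz": 0.02,"rx": 0,"ry": 0,"rz": 0},
  {"dx": 0,"dy": 0,"dz": 0.02,"rx": 0,"ry": 0,"rz": 0},
  {"dx": 0,"dy": 0,"dz": 0.02,"rx": 0,"ry": 0,"rz": 0},
  {"dx": 0,"dy": 0,"dz": 0,"rx": 0,"ry": 0,"rz": 0},
])

```text
t: 19.7
eef_pos: [0.4803, -0.0778, 0.0111]
tool_rot: [-3.14, -0.002, 0.007]
wrist_force: [-0.3, -0.4, 0.1]
gripper_width: 0.995
gripper_force: 0.0
```

Call:
jog_arm([
  {"dx": 0,"dy": 0,"dz": 0,"rx": 0,"ry": 0,"rz": 0},
  {"dx": 0,"dy": 0,"dz": 0,"rx": 0,"ry": 0,"rz": 0},
  {"dx": 0,"dy": 0,"dz": 0,"rx": 0,"ry": 0,"rz": 0},
  {"dx": 0,"dy": 0,"dz": 0,"rx": 0,"ry": 0,"rz": 0},
  {"dx": 0,"dy": 0,"dz": 0,"rx": 0,"ry": 0,"rz": 0},
  {"dx": 0,"dy": 0,"dz": 0,"rx": 0,"ry": 0,"rz": 0},
  {"dx": 0,"dy": 0,"dz": -0.03,"rx": 0,"ry": 0,"rz": 0},
  {"dx": 0,"dy": 0,"dz": -0.03,"rx": 0,"ry": 0,"rz": 0},
  {"dx": 0,"dy": 0,"dz": -0.04,"rx": 0,"ry": 0,"rz": 0},
  {"dx": 0,"dy": 0,"dz": -0.04,"rx": 0,"ry": 0,"rz": 0},
  {"dx": 0,"dy": 0,"dz": -0.04,"rx": 0,"ry": 0,"rz": 0},
  {"dx": 0,"dy": 0,"dz": -0.04,"rx": 0,"ry": 0,"rz": 0},
  {"dx": 0,"dy": 0,"dz": -0.03,"rx": 0,"ry": 0,"rz": 0},
  {"dx": 0,"dy": 0,"dz": 0,"rx": 0,"ry": 0,"rz": 0},
], jaw=0)

```text
t: 21.1
eef_pos: [0.4839, -0.0791, 0.2683]
tool_rot: [3.14, -0.0, 0.012]
wrist_force: [0.8, 0.6, -2.9]
gripper_width: 0.643
gripper_force: 43.6
```

Call:
jog_arm([
  {"dx": -0.0027,"dy": -0.0288,"dz": 0,"rx": 0,"ry": 0,"rz": 0},
  {"dx": -0.0027,"dy": -0.0288,"dz": 0,"rx": 0,"ry": 0,"rz": 0},
  {"dx": -0.0027,"dy": -0.0288,"dz": 0,"rx": 0,"ry": 0,"rz": 0},
  {"dx": -0.0027,"dy": -0.0288,"dz": 0,"rx": 0,"ry": 0,"rz": 0},
  {"dx": -0.0027,"dy": -0.0288,"dz": 0,"rx": 0,"ry": 0,"rz": 0},
  {"dx": -0.0027,"dy": -0.0288,"dz": 0,"rx": 0,"ry": 0,"rz": 0},
  {"dx": -0.0027,"dy": -0.0288,"dz": 0,"rx": 0,"ry": 0,"rz": 0},
  {"dx": -0.0027,"dy": -0.0288,"dz": 0,"rx": 0,"ry": 0,"rz": 0},
  {"dx": -0.0027,"dy": -0.0288,"dz": 0,"rx": 0,"ry": 0,"rz": 0},
  {"dx": -0.0027,"dy": -0.0288,"dz": 0,"rx": 0,"ry": 0,"rz": 0},
  {"dx": 0,"dy": 0,"dz": 0,"rx": 0,"ry": 0,"rz": 0},
  {"dx": 0,"dy": 0,"dz": 0,"rx": 0,"ry": 0,"rz": 0},
])

```text
t: 22.3
eef_pos: [0.4544, 0.2092, 0.2627]
tool_rot: [3.141, 0.002, -0.001]
wrist_force: [-0.4, -0.9, -2.1]
gripper_width: 0.643
gripper_force: 43.7
```

```bash
python3 jar.py; python3 -c "
from h import *
save(cap('scene'),'s2.png')"
```

```text
t 22.3 tcp [0.4544 0.2092 0.2627] x [ 1.      0.0015 -0.0009] z [-0.0009 -0.0004 -1.    ] w 0.6432926492868831
side 0.94 [167. 182.] top 0.0621795197977564 xy [0.5315 0.2081] r 0.028662389144301414 tool d [0.0771 0.0013]
side 0.92 [188. 165.] top 0.06223756977084505 xy [0.6112 0.208 ] r 0.029118621721863747 tool d [0.1568 0.0015]
side 0.81 [111. 119.] top 0.30151471811674624 xy [0.4418 0.2089] r 0.025089938193559647 tool d [-0.0127  0.0003]
wrist 0.91 [256.  96.] top 0.060339954480580715 xy [0.5336 0.2078] r 0.02749418467283249 tool d [0.0792 0.0015]
wrist 0.68 [259.  20.] top 0.0603926081764324 xy [0.6146 0.2072] r 0.02734818123281002 tool d [0.1602 0.0022]
wrist 0.63 [256. 267.] top 0.30001864406413997 xy [0.4541 0.2081] r 0.02766312099993229 tool d [-0.0003  0.0011]
```

View pics/s2.png

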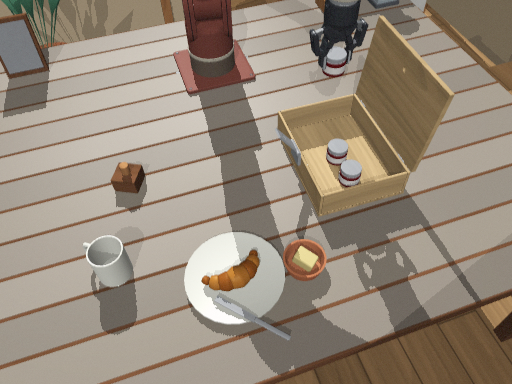

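The scene picture shows two jars upright in the case at (337,152) and (350,172), the third in the gripper at (335,62), and none left on the table. Lowering the third.

Call:
jog_arm([
  {"dx": 0,"dy": 0,"dz": 0.03,"rx": 0,"ry": 0,"rz": 0},
  {"dx": 0,"dy": 0,"dz": 0.03,"rx": 0,"ry": 0,"rz": 0},
  {"dx": 0,"dy": 0,"dz": 0.03,"rx": 0,"ry": 0,"rz": 0},
  {"dx": 0,"dy": 0,"dz": 0.03,"rx": 0,"ry": 0,"rz": 0},
  {"dx": 0,"dy": 0,"dz": 0.03,"rx": 0,"ry": 0,"rz": 0},
  {"dx": 0,"dy": 0,"dz": 0.03,"rx": 0,"ry": 0,"rz": 0},
  {"dx": 0,"dy": 0,"dz": 0.02,"rx": 0,"ry": 0,"rz": 0},
  {"dx": 0,"dy": 0,"dz": 0.01,"rx": 0,"ry": 0,"rz": 0},
  {"dx": 0,"dy": 0,"dz": 0.01,"rx": 0,"ry": 0,"rz": 0},
  {"dx": 0,"dy": 0,"dz": 0.01,"rx": 0,"ry": 0,"rz": 0},
  {"dx": 0,"dy": 0,"dz": 0.01,"rx": 0,"ry": 0,"rz": 0},
  {"dx": 0,"dy": 0,"dz": 0,"rx": 0,"ry": 0,"rz": 0},
])

```text
t: 23.75
eef_pos: [0.4551, 0.209, 0.0228]
tool_rot: [-3.141, 0.0, 0.0]
wrist_force: [0.1, -0.0, -2.9]
gripper_width: 0.647
gripper_force: 44.6
```

Call:
jog_arm([
  {"dx": 0,"dy": 0,"dz": 0,"rx": 0,"ry": 0,"rz": 0},
  {"dx": 0,"dy": 0,"dz": 0,"rx": 0,"ry": 0,"rz": 0},
  {"dx": 0,"dy": 0,"dz": 0,"rx": 0,"ry": 0,"rz": 0},
  {"dx": 0,"dy": 0,"dz": 0,"rx": 0,"ry": 0,"rz": 0},
  {"dx": 0,"dy": 0,"dz": -0.02,"rx": 0,"ry": 0,"rz": 0},
  {"dx": 0,"dy": 0,"dz": -0.03,"rx": 0,"ry": 0,"rz": 0},
  {"dx": 0,"dy": 0,"dz": -0.04,"rx": 0,"ry": 0,"rz": 0},
  {"dx": 0,"dy": 0,"dz": -0.04,"rx": 0,"ry": 0,"rz": 0},
  {"dx": 0,"dy": 0,"dz": -0.04,"rx": 0,"ry": 0,"rz": 0},
  {"dx": 0,"dy": 0,"dz": -0.04,"rx": 0,"ry": 0,"rz": 0},
  {"dx": 0,"dy": 0,"dz": 0,"rx": 0,"ry": 0,"rz": 0},
], jaw=0.9)

```text
t: 24.85
eef_pos: [0.4573, 0.2104, 0.2389]
tool_rot: [-3.139, 0.0, -0.013]
wrist_force: [0.4, 0.5, -1.0]
gripper_width: 0.901
gripper_force: 0.0
```

Call:
jog_arm([
  {"dx": 0.014,"dy": 0,"dz": -0.03,"rx": 0,"ry": 0,"rz": 0},
  {"dx": 0.014,"dy": 0,"dz": -0.03,"rx": 0,"ry": 0,"rz": 0},
  {"dx": 0.014,"dy": 0,"dz": -0.03,"rx": 0,"ry": 0,"rz": 0},
  {"dx": 0.014,"dy": 0,"dz": -0.03,"rx": 0,"ry": 0,"rz": 0},
  {"dx": 0.014,"dy": 0,"dz": -0.03,"rx": 0,"ry": 0,"rz": 0},
  {"dx": 0.014,"dy": 0,"dz": 0,"rx": 0,"ry": 0,"rz": 0},
  {"dx": 0,"dy": 0,"dz": 0,"rx": 0,"ry": 0,"rz": 0},
], jaw=0)

```text
t: 25.55
eef_pos: [0.5404, 0.2085, 0.3827]
tool_rot: [-3.141, 0.002, 0.0]
wrist_force: [0.1, -0.0, -0.5]
gripper_width: 0.003
gripper_force: 0.0
```

```bash
python3 jar.py
```

```text
t 25.55 tcp [0.5404 0.2085 0.3827] x [ 1.     -0.0014 -0.0003] z [-0.0003  0.0005 -1.    ] w 0.0028303421021427305
side 0.78 [168. 181.] top 0.062202903349598396 xy [0.5306 0.2073] r 0.027288446202874184 tool d [-0.0098  0.0012]
side 0.73 [140. 193.] top 0.062188444870242 xy [0.452  0.2091] r 0.027887973934412003 tool d [-0.0884 -0.0005]
side 0.65 [190. 164.] top 0.062174777739943246 xy [0.6135 0.2077] r 0.02861868217587471 tool d [0.0731 0.0007]
wrist 0.91 [259.  95.] top 0.060579714194302 xy [0.6161 0.2073] r 0.027171485126018524 tool d [0.0757 0.0011]
wrist 0.9 [256. 198.] top 0.060269676555886484 xy [0.4542 0.2089] r 0.027363305911421776 tool d [-0.0862 -0.0002]
wrist 0.6 [257. 150.] top 0.060434570715367994 xy [0.5337 0.208 ] r 0.027298571541905403 tool d [-0.0067  0.0006]
```

Call:
jog_arm([
  {"dx": 0,"dy": -0.0278,"dz": 0,"rx": 0,"ry": 0,"rz": 0},
  {"dx": 0,"dy": -0.0278,"dz": 0,"rx": 0,"ry": 0,"rz": 0},
  {"dx": 0,"dy": -0.0278,"dz": 0,"rx": 0,"ry": 0,"rz": 0},
  {"dx": 0,"dy": -0.0278,"dz": 0,"rx": 0,"ry": 0,"rz": 0},
  {"dx": 0,"dy": -0.0278,"dz": 0,"rx": 0,"ry": 0,"rz": 0},
  {"dx": 0,"dy": -0.0278,"dz": 0,"rx": 0,"ry": 0,"rz": 0},
  {"dx": 0,"dy": -0.0278,"dz": 0,"rx": 0,"ry": 0,"rz": 0},
  {"dx": 0,"dy": -0.0278,"dz": 0,"rx": 0,"ry": 0,"rz": 0},
  {"dx": 0,"dy": 0,"dz": 0.025,"rx": 0,"ry": 0,"rz": 0},
  {"dx": 0,"dy": 0,"dz": 0.025,"rx": 0,"ry": 0,"rz": 0},
  {"dx": 0,"dy": 0,"dz": 0.025,"rx": 0,"ry": 0,"rz": 0},
  {"dx": 0,"dy": 0,"dz": 0.025,"rx": 0,"ry": 0,"rz": 0},
  {"dx": 0,"dy": 0,"dz": 0,"rx": 0,"ry": 0,"rz": 0},
])

```text
t: 27.05
eef_pos: [0.5377, 0.4298, 0.2795]
tool_rot: [3.137, 0.0, -0.007]
wrist_force: [0.2, -1.0, -0.4]
gripper_width: -0.0
gripper_force: 0.0
```

Call:
jog_arm([
  {"dx": 0,"dy": 0.015,"dz": 0,"rx": 0,"ry": 0,"rz": 0},
  {"dx": 0,"dy": 0.015,"dz": 0,"rx": 0,"ry": 0,"rz": 0},
  {"dx": 0,"dy": 0.015,"dz": 0,"rx": 0,"ry": 0,"rz": 0},
  {"dx": 0,"dy": 0.0145,"dz": 0,"rx": 0,"ry": 0,"rz": 0},
  {"dx": 0,"dy": 0.0145,"dz": 0,"rx": 0,"ry": 0,"rz": 0},
  {"dx": 0,"dy": 0.0165,"dz": 0,"rx": 0,"ry": 0,"rz": 0},
  {"dx": 0,"dy": 0.0165,"dz": 0,"rx": 0,"ry": 0,"rz": 0},
  {"dx": 0,"dy": 0.019,"dz": 0.004,"rx": 0,"ry": 0,"rz": 0},
  {"dx": 0,"dy": 0.019,"dz": 0.004,"rx": 0,"ry": 0,"rz": 0},
])

```text
t: 27.95
eef_pos: [0.539, 0.2856, 0.2768]
tool_rot: [-3.14, 0.0, -0.003]
wrist_force: [-0.7, 2.1, -0.7]
gripper_width: -0.0
gripper_force: 1.3
```

```bash
cat > lid.py <<'E'
from h import *
np.set_printoptions(precision=4,suppress=True)
T,s=pose(); print(s['t'],T[:3,3],'F',s['wrist_force'])
for n in ['scene','side']:
    c=cap(n); d=arm.silhouettes(n,'lid')
    if not d: print(n,'none'); continue
    P=pts(c,d[0]['pixels']); A=P-np.median(P,0); A=A[np.linalg.norm(A,axis=1)<.2]
    nn=np.linalg.svd(A[::5],full_matrices=False)[2][2]; nn*=np.sign(nn[2]); print(n,nn,'tilt',np.arctan2(np.hypot(nn[0],nn[1]),nn[2]),'zmax',np.percentile(P[:,2],98))
E
python3 lid.py
```

```text
27.95 [0.539  0.2856 0.2768] F [-0.6542  2.0636 -0.6943]
scene [0.017  0.9506 0.3098] tilt 1.2557802565164486 zmax 0.3160867598557803
side [0.0232 0.9424 0.3338] tilt 1.230507387534688 zmax 0.31492467553118736
```

Call:
jog_arm([
  {"dx": 0,"dy": 0.018,"dz": 0.008,"rx": 0,"ry": 0,"rz": 0},
  {"dx": 0,"dy": 0.018,"dz": 0.008,"rx": 0,"ry": 0,"rz": 0},
  {"dx": 0,"dy": 0.016,"dz": 0.0112,"rx": 0,"ry": 0,"rz": 0},
  {"dx": 0,"dy": 0.016,"dz": 0.0112,"rx": 0,"ry": 0,"rz": 0},
  {"dx": 0,"dy": 0.0134,"dz": 0.014,"rx": 0,"ry": 0,"rz": 0},
  {"dx": 0,"dy": 0.0134,"dz": 0.014,"rx": 0,"ry": 0,"rz": 0},
  {"dx": 0,"dy": 0.0104,"dz": 0.0165,"rx": 0,"ry": 0,"rz": 0},
  {"dx": 0,"dy": 0.0104,"dz": 0.0165,"rx": 0,"ry": 0,"rz": 0},
  {"dx": 0,"dy": 0.0035,"dz": 0.009,"rx": 0,"ry": 0,"rz": 0},
  {"dx": 0,"dy": 0.0035,"dz": 0.009,"rx": 0,"ry": 0,"rz": 0},
  {"dx": 0,"dy": 0.0035,"dz": 0.009,"rx": 0,"ry": 0,"rz": 0},
  {"dx": 0,"dy": 0.0035,"dz": 0.009,"rx": 0,"ry": 0,"rz": 0},
  {"dx": 0,"dy": 0,"dz": 0,"rx": 0,"ry": 0,"rz": 0},
])

```text
t: 29.45
eef_pos: [0.5384, 0.1564, 0.1386]
tool_rot: [3.141, -0.0, -0.003]
wrist_force: [-0.5, 0.6, -0.6]
gripper_width: 0.006
gripper_force: 0.0
```

```bash
python3 lid.py
```

```text
29.45 [0.5384 0.1564 0.1386] F [-0.5304  0.6423 -0.5944]
scene [0.0114 0.2214 0.9751] tilt 0.22356943342406527 zmax 0.15032258890681416
side [0.0032 0.2124 0.9772] tilt 0.21409297880072406 zmax 0.15093827557749326
```

Call:
jog_arm([
  {"dx": 0,"dy": 0.002,"dz": 0.009,"rx": 0,"ry": 0,"rz": 0},
  {"dx": 0,"dy": 0.002,"dz": 0.009,"rx": 0,"ry": 0,"rz": 0},
  {"dx": 0,"dy": 0.001,"dz": 0.008,"rx": 0,"ry": 0,"rz": 0},
  {"dx": 0,"dy": 0.001,"dz": 0.007,"rx": 0,"ry": 0,"rz": 0},
  {"dx": 0,"dy": 0,"dz": 0.005,"rx": 0,"ry": 0,"rz": 0},
  {"dx": 0,"dy": 0,"dz": 0.003,"rx": 0,"ry": 0,"rz": 0},
  {"dx": 0,"dy": 0,"dz": 0.002,"rx": 0,"ry": 0,"rz": 0},
  {"dx": 0,"dy": 0,"dz": 0,"rx": 0,"ry": 0,"rz": 0},
  {"dx": 0,"dy": 0,"dz": 0,"rx": 0,"ry": 0,"rz": 0},
])

```text
t: 30.55
eef_pos: [0.5389, 0.1508, 0.0972]
tool_rot: [3.141, -0.0, -0.0]
wrist_force: [-1.7, -1.8, 4.0]
gripper_width: 0.001
gripper_force: 2.2
```

```bash
python3 lid.py
```

```text
30.55 [0.5389 0.1508 0.0972] F [-1.7106 -1.7659  4.0292]
scene [0.0066 0.0044 1.    ] tilt 0.007889339958435012 zmax 0.10113384309245585
side [-0.0043 -0.0043  1.    ] tilt 0.006050602762727385 zmax 0.10096460266721467
```

Lid is shut (tilt about 0.007 rad). Next, the hasp.

Call:
jog_arm([
  {"dx": 0,"dy": 0,"dz": -0.03,"rx": 0,"ry": 0,"rz": 0},
  {"dx": 0,"dy": 0,"dz": -0.04,"rx": 0,"ry": 0,"rz": 0},
  {"dx": 0,"dy": 0,"dz": -0.04,"rx": 0,"ry": 0,"rz": 0},
  {"dx": 0,"dy": 0,"dz": -0.04,"rx": 0,"ry": 0,"rz": 0},
  {"dx": 0,"dy": 0.029,"dz": 0,"rx": 0,"ry": 0,"rz": 0},
  {"dx": -0.001,"dy": 0.029,"dz": 0,"rx": 0,"ry": 0,"rz": 0},
  {"dx": -0.001,"dy": 0.029,"dz": 0,"rx": 0,"ry": 0,"rz": 0},
  {"dx": -0.001,"dy": 0.029,"dz": 0,"rx": 0,"ry": 0,"rz": 0},
  {"dx": -0.001,"dy": 0.029,"dz": 0,"rx": 0,"ry": 0,"rz": 0},
  {"dx": -0.001,"dy": 0.029,"dz": 0,"rx": 0,"ry": 0,"rz": 0},
  {"dx": 0,"dy": 0,"dz": 0,"rx": 0,"ry": 0,"rz": 0},
])

```text
t: 31.85
eef_pos: [0.5339, -0.028, 0.2465]
tool_rot: [3.14, -0.01, -0.0]
wrist_force: [0.4, -0.0, 0.0]
gripper_width: 0.002
gripper_force: 0.0
```

```bash
cat > hasp.py <<'E'
from h import *
import sys
np.set_printoptions(precision=4,suppress=True)
T,s=pose(); print(s['t'],T[:3,3],'x',T[:3,0],'F',s['wrist_force'])
for n in ['scene','side']:
    c=cap(n); W=c['W']
    m=c['ok']&(abs(W[...,0]-.5336)<.03)&(W[...,1]>-.01)&(W[...,1]<.085)&(W[...,2]>.112)&(W[...,2]<.19)
    for d in arm.silhouettes(n,'hasp')[:2]:
        P=pts(c,d['pixels']); A=P-np.median(P,0)
        nn=np.linalg.svd(A,full_matrices=False)[2][2]
        print(n,d['confidence'],np.round(d['centre']),len(P),'med',np.median(P,0),'n',nn,'zmax',np.percentile(P[:,2],97),'y',np.percentile(P[:,1],[3,97]),'x',np.percentile(P[:,0],[3,97]))
E
python3 hasp.py
```

```text
31.85 [ 0.5339 -0.028   0.2465] x [ 1.     -0.0063 -0.0002] F [ 0.4058 -0.0491  0.0202]
scene 0.64 [288. 140.] 127 med [0.5398 0.0547 0.1361] n [-0.0815 -0.7991 -0.5956] zmax 0.16695730243983486 y [0.0318 0.0804] x [0.5211 0.5502]
side 0.48 [198. 183.] 95 med [0.5276 0.0465 0.1479] n [-0.0648 -0.8254 -0.5608] zmax 0.16828164654936062 y [0.0319 0.0774] x [0.5144 0.5454]
```

Call:
jog_arm([
  {"dx": 0,"dy": 0,"dz": 0.0305,"rx": 0,"ry": 0,"rz": 0},
  {"dx": 0,"dy": 0,"dz": 0.0305,"rx": 0,"ry": 0,"rz": 0},
  {"dx": 0,"dy": 0,"dz": 0.0305,"rx": 0,"ry": 0,"rz": 0},
  {"dx": 0,"dy": 0,"dz": 0,"rx": 0,"ry": 0,"rz": 0},
  {"dx": 0,"dy": -0.0117,"dz": 0,"rx": 0,"ry": 0,"rz": 0},
  {"dx": 0,"dy": -0.0117,"dz": 0,"rx": 0,"ry": 0,"rz": 0},
  {"dx": 0,"dy": -0.0117,"dz": 0,"rx": 0,"ry": 0,"rz": 0},
  {"dx": 0,"dy": -0.0117,"dz": 0,"rx": 0,"ry": 0,"rz": 0},
  {"dx": 0,"dy": -0.0117,"dz": 0,"rx": 0,"ry": 0,"rz": 0},
  {"dx": 0,"dy": -0.0117,"dz": 0,"rx": 0,"ry": 0,"rz": 0},
  {"dx": 0,"dy": -0.0117,"dz": 0,"rx": 0,"ry": 0,"rz": 0},
  {"dx": 0,"dy": -0.0117,"dz": 0,"rx": 0,"ry": 0,"rz": 0},
  {"dx": 0,"dy": 0,"dz": 0,"rx": 0,"ry": 0,"rz": 0},
])

```text
t: 33.35
eef_pos: [0.5337, 0.0733, 0.1556]
tool_rot: [-3.14, -0.005, -0.0]
wrist_force: [-0.8, -0.9, 0.6]
gripper_width: -0.003
gripper_force: 0.0
```

```bash
python3 hasp.py
```

```text
33.35 [0.5337 0.0733 0.1556] x [1.     0.0033 0.0002] F [-0.8476 -0.857   0.5613]
scene 0.65 [300. 136.] 159 med [0.5422 0.0829 0.1366] n [-0.0295  0.9882 -0.1502] zmax 0.18159651710002292 y [0.0772 0.0917] x [0.5211 0.5514]
side 0.82 [191. 180.] 268 med [0.5251 0.0837 0.1284] n [-0.091   0.983  -0.1592] zmax 0.18094387776797105 y [0.0777 0.0927] x [0.5153 0.547 ]
side 0.5 [289. 366.] 241 med [ 0.4148 -0.3488  0.0754] n [-0.6777  0.7278  0.1054] zmax 0.07834923002113088 y [-0.3593 -0.3325] x [0.4061 0.4289]
```

Call:
jog_arm([
  {"dx": 0,"dy": -0.0065,"dz": 0,"rx": 0,"ry": 0,"rz": 0},
  {"dx": 0,"dy": -0.0065,"dz": 0.001,"rx": 0,"ry": 0,"rz": 0},
  {"dx": 0,"dy": -0.0077,"dz": 0.004,"rx": 0,"ry": 0,"rz": 0},
  {"dx": 0,"dy": -0.0077,"dz": 0.004,"rx": 0,"ry": 0,"rz": 0},
  {"dx": 0,"dy": -0.0062,"dz": 0.0061,"rx": 0,"ry": 0,"rz": 0},
  {"dx": 0,"dy": -0.0062,"dz": 0.0061,"rx": 0,"ry": 0,"rz": 0},
  {"dx": 0,"dy": -0.0041,"dz": 0.0076,"rx": 0,"ry": 0,"rz": 0},
  {"dx": 0,"dy": -0.0041,"dz": 0.0076,"rx": 0,"ry": 0,"rz": 0},
  {"dx": 0,"dy": -0.0016,"dz": 0.0085,"rx": 0,"ry": 0,"rz": 0},
  {"dx": 0,"dy": -0.0016,"dz": 0.0085,"rx": 0,"ry": 0,"rz": 0},
  {"dx": 0,"dy": 0,"dz": 0.002,"rx": 0,"ry": 0,"rz": 0},
  {"dx": 0,"dy": 0,"dz": 0,"rx": 0,"ry": 0,"rz": 0},
  {"dx": 0,"dy": 0,"dz": 0,"rx": 0,"ry": 0,"rz": 0},
])

```text
t: 34.85
eef_pos: [0.5341, 0.1226, 0.1017]
tool_rot: [3.141, -0.001, 0.001]
wrist_force: [-10.0, -2.6, 25.1]
gripper_width: -0.003
gripper_force: 12.3
```

```bash
python3 hasp.py
```

```text
34.85 [0.5341 0.1226 0.1017] x [ 1.     -0.0006  0.0004] F [-9.9658 -2.5987 25.1015]
scene 0.49 [306. 144.] 285 med [0.5396 0.11   0.1021] n [0.0001 0.017  0.9999] zmax 0.10604558851598805 y [0.0769 0.1606] x [0.519  0.5521]
side 0.58 [187. 183.] 229 med [0.5272 0.1053 0.1033] n [ 0.0138 -0.0223 -0.9997] zmax 0.10619768726053226 y [0.0775 0.1541] x [0.5158 0.5488]
side 0.58 [334. 215.] 5183 med [ 0.7771 -0.1703  0.0151] n [ 0.0317  0.0063 -0.9995] zmax 0.056667537817530096 y [-0.2632 -0.0657] x [0.6828 0.8948]
```

Call:
jog_arm([
  {"dx": 0,"dy": 0,"dz": -0.01,"rx": 0,"ry": 0,"rz": 0},
  {"dx": 0,"dy": 0,"dz": -0.03,"rx": 0,"ry": 0,"rz": 0},
  {"dx": 0,"dy": -0.005,"dz": -0.03,"rx": 0,"ry": 0,"rz": 0},
  {"dx": 0,"dy": -0.005,"dz": -0.03,"rx": 0,"ry": 0,"rz": 0},
  {"dx": 0,"dy": -0.005,"dz": -0.02,"rx": 0,"ry": 0,"rz": 0},
  {"dx": 0,"dy": 0,"dz": 0,"rx": 0,"ry": 0,"rz": 0},
  {"dx": 0,"dy": 0,"dz": 0,"rx": 0,"ry": 0,"rz": 0},
])

```text
t: 35.75
eef_pos: [0.534, 0.1373, 0.2196]
tool_rot: [3.141, -0.001, 0.0]
wrist_force: [-0.9, -0.7, -0.1]
gripper_width: -0.003
gripper_force: 0.0
```

```bash
cat > hole.py <<'E'
from h import *
import sys
np.set_printoptions(precision=4,suppress=True)
T,s=pose(); c=cap('wrist'); print(s['t'],T[:3,3],'z',T[:3,2])
G=np.array([.5351,.1377,.102])
def proj(p):
    q=c['T'][:3,:3].T@(p-c['T'][:3,3]); return np.array([c['cx'],c['cy']])+c['f']*q[:2]/q[2]
g=proj(G); print('pred px',g)
u,v=g.round().astype(int); b=32
print('z patch',np.median(c['W'][v-25:v+25,u-25:u+25,2]))
gr=cv2.cvtColor(c['image'],cv2.COLOR_RGB2GRAY)
p=gr[v-b:v+b,u-b:u+b]
W=c['W']
m=c['ok']&(W[...,2]<.098)&(np.hypot(W[...,0]-G[0],W[...,1]-G[1])<.010)&(W[...,2]>.02)
print('depth hole px',m.sum(), np.argwhere(m).mean(0)[::-1] if m.sum() else '')
save(c,sys.argv[1],(u-60,v-45,u+60,v+45),5)
E
python3 hole.py hole1.png; python3 hasp.py
```

```text
35.75 [0.534  0.1373 0.2196] z [ 0.     -0.0003 -1.    ]
pred px [256.0682 183.5023]
z patch 0.10082861320703634
depth hole px 60 [257.  185.9]
35.8 [0.5336 0.137  0.2189] x [ 1.     -0.0007 -0.0013] F [ 0.4605 -0.4001 -0.6608]
scene 0.77 [310. 144.] 317 med [0.5362 0.1177 0.1025] n [ 0.0051 -0.0274 -0.9996] zmax 0.1057382540505632 y [0.0792 0.1571] x [0.519  0.5516]
side 0.78 [186. 180.] 387 med [0.5326 0.121  0.1031] n [-0.006   0.0274  0.9996] zmax 0.10584581347181138 y [0.0781 0.1622] x [0.5157 0.5507]
```

View pics/hole1.png

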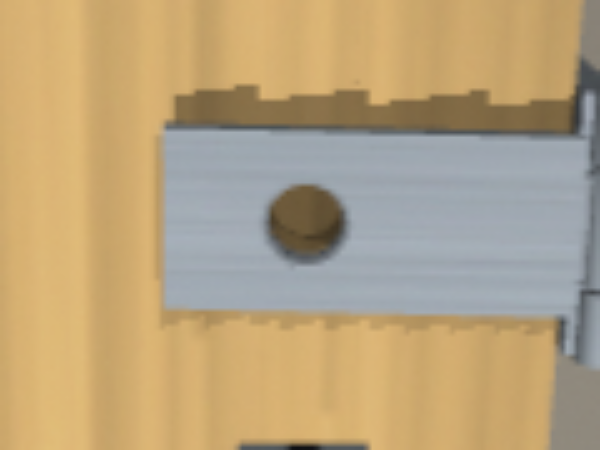

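Crop shows the hasp flat, with its hole at crop (307,223), about image (257,183). That puts the hole near (0.535, 0.137). On to the pin.

Call:
jog_arm([
  {"dx": -0.0067,"dy": 0.0285,"dz": 0,"rx": 0,"ry": 0,"rz": 0},
  {"dx": -0.0067,"dy": 0.0285,"dz": 0,"rx": 0,"ry": 0,"rz": 0},
  {"dx": -0.0067,"dy": 0.0285,"dz": 0,"rx": 0,"ry": 0,"rz": 0},
  {"dx": -0.0067,"dy": 0.0285,"dz": 0,"rx": 0,"ry": 0,"rz": 0},
  {"dx": -0.0067,"dy": 0.0285,"dz": 0,"rx": 0,"ry": 0,"rz": 0},
  {"dx": -0.0067,"dy": 0.0285,"dz": 0,"rx": 0,"ry": 0,"rz": 0},
  {"dx": -0.0067,"dy": 0.0285,"dz": 0,"rx": 0,"ry": 0,"rz": 0},
  {"dx": -0.0067,"dy": 0.0285,"dz": 0,"rx": 0,"ry": 0,"rz": 0},
  {"dx": -0.0067,"dy": 0.0285,"dz": 0,"rx": 0,"ry": 0,"rz": 0},
  {"dx": -0.0067,"dy": 0.0285,"dz": 0,"rx": 0,"ry": 0,"rz": 0},
  {"dx": -0.0067,"dy": 0.0285,"dz": 0,"rx": 0,"ry": 0,"rz": 0},
  {"dx": -0.0067,"dy": 0.0285,"dz": 0,"rx": 0,"ry": 0,"rz": 0},
  {"dx": -0.0067,"dy": 0.0285,"dz": 0,"rx": 0,"ry": 0,"rz": 0},
  {"dx": -0.0067,"dy": 0.0285,"dz": 0,"rx": 0,"ry": 0,"rz": 0},
  {"dx": -0.0067,"dy": 0.0285,"dz": 0,"rx": 0,"ry": 0,"rz": 0},
  {"dx": -0.0067,"dy": 0.0285,"dz": 0,"rx": 0,"ry": 0,"rz": 0},
  {"dx": -0.0067,"dy": 0.0285,"dz": 0,"rx": 0,"ry": 0,"rz": 0},
  {"dx": 0,"dy": 0,"dz": 0,"rx": 0,"ry": 0,"rz": 0},
  {"dx": 0,"dy": 0,"dz": 0,"rx": 0,"ry": 0,"rz": 0},
], jaw=0.7)

```text
t: 37.9
eef_pos: [0.4196, -0.3471, 0.2193]
tool_rot: [-3.141, 0.003, 0.001]
wrist_force: [0.2, 0.6, 0.2]
gripper_width: 0.698
gripper_force: 0.0
```

```bash
cat > pin.py <<'E'
from h import *
import sys
np.set_printoptions(precision=4,suppress=True)
T,s=pose(); c=cap('wrist'); print(s['t'],T[:3,3],'x',T[:3,0],'z',T[:3,2],'w',s['gripper_width'])
W=c['W']
for nm,lo,hi,r in (('top',.072,.080,.02),('block',.042,.048,.05)):
    m=c['ok']&(W[...,2]>lo)&(W[...,2]<hi)&(np.hypot(W[...,0]-.419,W[...,1]+.348)<r)
    q=W[m]; print(nm,m.sum(),q.mean(0),cv2.minEnclosingCircle(q[:,:2].astype(np.float32)),cv2.minAreaRect(q[:,:2].astype(np.float32)))
    if nm=='top':
        p=cv2.minEnclosingCircle(q[:,:2].astype(np.float32))[0]; print('tool d',T[:3,:3].T@(np.array([*p,T[2,3]])-T[:3,3]))
save(c,sys.argv[1])
E
python3 pin.py pin1.png
```

```text
37.9 [ 0.4196 -0.3471  0.2193] x [ 1.     -0.0016 -0.0008] z [-0.0008  0.0011 -1.    ] w 0.6982118134410795
top 407 [ 0.4198 -0.3489  0.0742] ((0.4193997383117676, -0.3488140106201172), 0.0118812071159482) ((0.4193904399871826, -0.34888625144958496), (0.0223147701472044, 0.022450612857937813), 45.17227554321289)
tool d [-0.0002  0.0017 -0.    ]
block 2840 [ 0.4211 -0.3488  0.0444] ((0.419323205947876, -0.348976731300354), 0.044923245906829834) ((0.41915813088417053, -0.3489842116832733), (0.06397224217653275, 0.06459637731313705), 62.53202819824219)
```

View pics/pin1.png

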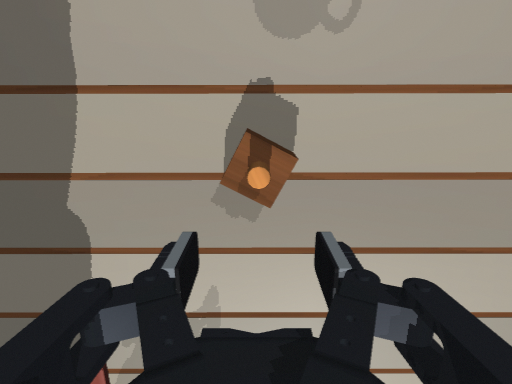

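The pin's grip is at (258,177), centred on the block and just ahead of the fingers. Going down to grasp it.

Call:
jog_arm([
  {"dx": 0,"dy": 0.0017,"dz": 0.02,"rx": 0,"ry": 0,"rz": 0},
  {"dx": 0,"dy": 0,"dz": 0.03,"rx": 0,"ry": 0,"rz": 0},
  {"dx": 0,"dy": 0,"dz": 0.03,"rx": 0,"ry": 0,"rz": 0},
  {"dx": 0,"dy": 0,"dz": 0.03,"rx": 0,"ry": 0,"rz": 0},
  {"dx": 0,"dy": 0,"dz": 0.02,"rx": 0,"ry": 0,"rz": 0},
  {"dx": 0,"dy": 0,"dz": 0,"rx": 0,"ry": 0,"rz": 0},
  {"dx": 0,"dy": 0,"dz": 0,"rx": 0,"ry": 0,"rz": 0},
  {"dx": 0,"dy": 0,"dz": 0,"rx": 0,"ry": 0,"rz": 0},
])

```text
t: 38.75
eef_pos: [0.421, -0.3487, 0.0915]
tool_rot: [3.14, 0.001, 0.003]
wrist_force: [0.3, -0.3, 1.1]
gripper_width: 0.697
gripper_force: 0.0
```

Call:
jog_arm([
  {"dx": -0.0015,"dy": 0,"dz": 0.015,"rx": 0,"ry": 0,"rz": 0},
  {"dx": 0,"dy": 0,"dz": 0.015,"rx": 0,"ry": 0,"rz": 0},
  {"dx": 0,"dy": 0,"dz": 0.0125,"rx": 0,"ry": 0,"rz": 0},
  {"dx": 0,"dy": 0,"dz": 0,"rx": 0,"ry": 0,"rz": 0},
  {"dx": 0,"dy": 0,"dz": 0,"rx": 0,"ry": 0,"rz": 0},
  {"dx": 0,"dy": 0,"dz": 0,"rx": 0,"ry": 0,"rz": 0},
])

```text
t: 39.35
eef_pos: [0.4189, -0.3488, 0.0481]
tool_rot: [3.141, -0.0, 0.001]
wrist_force: [-0.2, 0.6, -0.3]
gripper_width: 0.7
gripper_force: 0.0
```

Call:
jog_arm([
  {"dx": 0,"dy": 0,"dz": 0,"rx": 0,"ry": 0,"rz": 0},
  {"dx": 0,"dy": 0,"dz": 0,"rx": 0,"ry": 0,"rz": 0},
  {"dx": 0,"dy": 0,"dz": 0,"rx": 0,"ry": 0,"rz": 0},
  {"dx": 0,"dy": 0,"dz": 0,"rx": 0,"ry": 0,"rz": 0},
  {"dx": 0,"dy": 0,"dz": 0,"rx": 0,"ry": 0,"rz": 0},
  {"dx": 0,"dy": 0,"dz": 0,"rx": 0,"ry": 0,"rz": 0},
  {"dx": 0,"dy": 0,"dz": 0,"rx": 0,"ry": 0,"rz": 0},
  {"dx": 0,"dy": 0,"dz": 0,"rx": 0,"ry": 0,"rz": 0},
  {"dx": 0,"dy": 0,"dz": 0,"rx": 0,"ry": 0,"rz": 0},
], jaw=0, force=50)

```text
t: 40.25
eef_pos: [0.4187, -0.3488, 0.0481]
tool_rot: [3.141, -0.0, 0.001]
wrist_force: [-1.4, 1.3, 6.1]
gripper_width: 0.262
gripper_force: 48.8
```

```bash
python3 -c "
from h import *
T,s=pose(); print(s['t'],T,s['gripper_width'],s['wrist_force'])"
```

```text
40.25 [[ 9.99999813e-01 -3.17893160e-04  5.22301363e-04  4.18735120e-01]
 [-3.17660260e-04 -9.99999850e-01 -4.45933186e-04 -3.48820750e-01]
 [ 5.22443044e-04  4.45767189e-04 -9.99999764e-01  4.80806099e-02]
 [ 0.00000000e+00  0.00000000e+00  0.00000000e+00  1.00000000e+00]] 0.2618806978397295 [-1.42676778  1.25154266  6.06757828]
```

Call:
jog_arm([
  {"dx": 0,"dy": 0,"dz": -0.01,"rx": 0,"ry": 0,"rz": 0},
  {"dx": 0,"dy": 0,"dz": -0.02,"rx": 0,"ry": 0,"rz": 0},
  {"dx": 0,"dy": 0,"dz": -0.02,"rx": 0,"ry": 0,"rz": 0},
  {"dx": 0,"dy": 0,"dz": -0.03,"rx": 0,"ry": 0,"rz": 0},
  {"dx": 0,"dy": 0,"dz": -0.03,"rx": 0,"ry": 0,"rz": 0},
  {"dx": 0,"dy": 0,"dz": -0.03,"rx": 0,"ry": 0,"rz": 0},
  {"dx": 0,"dy": 0,"dz": -0.03,"rx": 0,"ry": 0,"rz": 0},
  {"dx": 0,"dy": 0,"dz": 0,"rx": 0,"ry": 0,"rz": 0},
])

```text
t: 41.05
eef_pos: [0.4202, -0.3497, 0.2225]
tool_rot: [3.137, -0.0, 0.009]
wrist_force: [0.2, 0.1, -0.5]
gripper_width: 0.265
gripper_force: 49.0
```

Call:
jog_arm([
  {"dx": 0.0068,"dy": -0.0286,"dz": 0,"rx": 0,"ry": 0,"rz": 0},
  {"dx": 0.0068,"dy": -0.0286,"dz": 0,"rx": 0,"ry": 0,"rz": 0},
  {"dx": 0.0068,"dy": -0.0286,"dz": 0,"rx": 0,"ry": 0,"rz": 0},
  {"dx": 0.0068,"dy": -0.0286,"dz": 0,"rx": 0,"ry": 0,"rz": 0},
  {"dx": 0.0068,"dy": -0.0286,"dz": 0,"rx": 0,"ry": 0,"rz": 0},
  {"dx": 0.0068,"dy": -0.0286,"dz": 0,"rx": 0,"ry": 0,"rz": 0},
  {"dx": 0.0068,"dy": -0.0286,"dz": 0,"rx": 0,"ry": 0,"rz": 0},
  {"dx": 0.0068,"dy": -0.0286,"dz": 0,"rx": 0,"ry": 0,"rz": 0},
  {"dx": 0.0068,"dy": -0.0286,"dz": 0,"rx": 0,"ry": 0,"rz": 0},
  {"dx": 0.0068,"dy": -0.0286,"dz": 0,"rx": 0,"ry": 0,"rz": 0},
  {"dx": 0.0068,"dy": -0.0286,"dz": 0,"rx": 0,"ry": 0,"rz": 0},
  {"dx": 0.0068,"dy": -0.0286,"dz": 0,"rx": 0,"ry": 0,"rz": 0},
  {"dx": 0.0068,"dy": -0.0286,"dz": 0,"rx": 0,"ry": 0,"rz": 0},
  {"dx": 0.0068,"dy": -0.0286,"dz": 0,"rx": 0,"ry": 0,"rz": 0},
  {"dx": 0.0068,"dy": -0.0286,"dz": 0,"rx": 0,"ry": 0,"rz": 0},
  {"dx": 0.0068,"dy": -0.0286,"dz": 0,"rx": 0,"ry": 0,"rz": 0},
  {"dx": 0.0068,"dy": -0.0286,"dz": 0,"rx": 0,"ry": 0,"rz": 0},
  {"dx": 0,"dy": 0,"dz": 0,"rx": 0,"ry": 0,"rz": 0},
  {"dx": 0,"dy": 0,"dz": 0,"rx": 0,"ry": 0,"rz": 0},
])

```text
t: 42.95
eef_pos: [0.5338, 0.1379, 0.2171]
tool_rot: [3.141, 0.002, -0.002]
wrist_force: [-0.8, -0.1, -1.6]
gripper_width: 0.263
gripper_force: 49.2
```

```bash
python3 -c "
from h import *
np.set_printoptions(precision=4,suppress=True)
T,s=pose(); print(s['t'],T,s['gripper_width'])
c=cap('wrist'); save(c,'held.png')
W=c['W']
m=c['ok']&(np.hypot(W[...,0]-T[0,3],W[...,1]-T[1,3])<.02)&(W[...,2]>.24)&(W[...,2]<.26)
q=W[m]
print(len(q), q.mean(0) if len(q) else '', cv2.minEnclosingCircle(q[:,:2].astype(np.float32)) if len(q) else '', np.percentile(q[:,2],[5,95]))
"
```

```text
42.95 [[ 1.      0.0013 -0.001   0.5338]
 [ 0.0013 -1.     -0.0001  0.1379]
 [-0.001   0.0001 -1.      0.2171]
 [ 0.      0.      0.      1.    ]] 0.26287062932406396
3375 [0.5368 0.138  0.2464] ((0.5357839465141296, 0.1379280537366867), 0.019030435010790825) [0.2416 0.2555]
```

View pics/held.png

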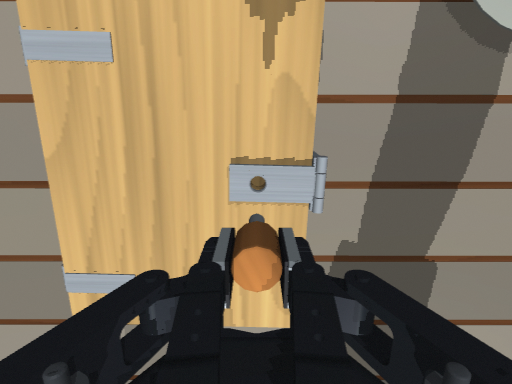

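The pin is held straight, with its grip at (257,255) and tip at (257,218). The hole sits ahead at (258,183). Lowering to just above the hole.

Call:
jog_arm([
  {"dx": 0.0008,"dy": 0.0009,"dz": 0.015,"rx": 0,"ry": 0,"rz": 0},
  {"dx": 0,"dy": 0,"dz": 0.02,"rx": 0,"ry": 0,"rz": 0},
  {"dx": 0,"dy": 0,"dz": 0.02,"rx": 0,"ry": 0,"rz": 0},
  {"dx": 0,"dy": 0,"dz": 0.01,"rx": 0,"ry": 0,"rz": 0},
  {"dx": 0,"dy": 0,"dz": 0.004,"rx": 0,"ry": 0,"rz": 0},
  {"dx": 0,"dy": 0,"dz": 0,"rx": 0,"ry": 0,"rz": 0},
  {"dx": 0,"dy": 0,"dz": 0,"rx": 0,"ry": 0,"rz": 0},
  {"dx": 0,"dy": 0,"dz": 0,"rx": 0,"ry": 0,"rz": 0},
])

```text
t: 43.8
eef_pos: [0.5355, 0.1368, 0.1494]
tool_rot: [-3.141, 0.001, -0.002]
wrist_force: [-0.3, 0.3, -1.1]
gripper_width: 0.261
gripper_force: 49.2
```

```bash
python3 -c "
from h import *
np.set_printoptions(precision=4,suppress=True)
T,s=pose(); print(s['t'],T,s['gripper_width'])
c=cap('wrist'); save(c,'near.png',(206,140,306,240),6)
def proj(p):
    q=c['T'][:3,:3].T@(p-c['T'][:3,3]); return np.array([c['cx'],c['cy']])+c['f']*q[:2]/q[2]
print('hole',proj(np.array([.5353,.137,.102])),'tip',proj(T[:3,3]+T[:3,:3]@[.0007,0,.0371]), 'px/mm', c['f']/1000/ (np.linalg.norm(c['T'][:3,3]-[.5353,.137,.102])))
"
```

```text
43.8 [[ 1.     -0.0003  0.0014  0.5355]
 [-0.0003 -1.      0.0002  0.1368]
 [ 0.0014 -0.0002 -1.      0.1494]
 [ 0.      0.      0.      1.    ]] 0.2614940636675738
hole [256.419  212.4527] tip [256.754  216.6819] px/mm 1.4633084714323894
```

View pics/near.png

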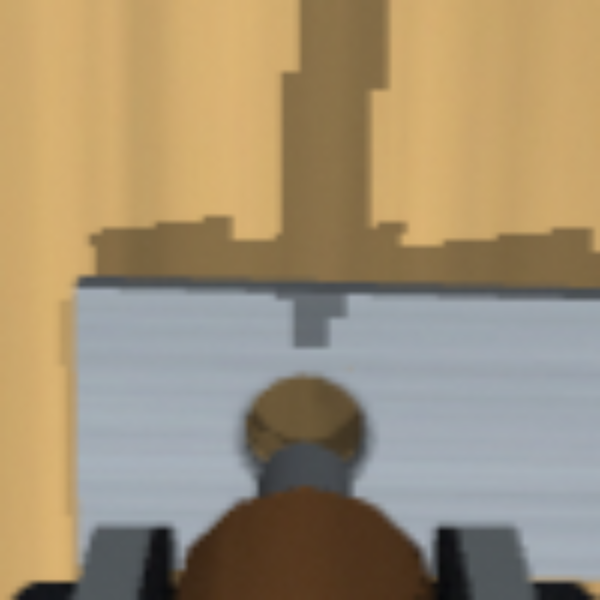

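The crop shows the tip at (305,450) lined up with the hole centred at (306,435), as the projection predicts. Inserting slowly.

Call:
jog_arm([
  {"dx": -0.0009,"dy": 0,"dz": 0.004,"rx": 0,"ry": 0,"rz": 0},
  {"dx": 0,"dy": 0,"dz": 0.004,"rx": 0,"ry": 0,"rz": 0},
  {"dx": 0,"dy": 0,"dz": 0.004,"rx": 0,"ry": 0,"rz": 0},
  {"dx": 0,"dy": 0,"dz": 0.004,"rx": 0,"ry": 0,"rz": 0},
  {"dx": 0,"dy": 0,"dz": 0.004,"rx": 0,"ry": 0,"rz": 0},
  {"dx": 0,"dy": 0,"dz": 0,"rx": 0,"ry": 0,"rz": 0},
  {"dx": 0,"dy": 0,"dz": 0,"rx": 0,"ry": 0,"rz": 0},
])

```text
t: 44.55
eef_pos: [0.5341, 0.1367, 0.1284]
tool_rot: [-3.142, 0.0, 0.0]
wrist_force: [-0.0, 1.1, -0.9]
gripper_width: 0.261
gripper_force: 49.2
```

Call:
jog_arm([
  {"dx": 0.0004,"dy": 0,"dz": 0.004,"rx": 0,"ry": 0,"rz": 0},
  {"dx": 0,"dy": 0,"dz": 0.004,"rx": 0,"ry": 0,"rz": 0},
  {"dx": 0,"dy": 0,"dz": 0.004,"rx": 0,"ry": 0,"rz": 0},
  {"dx": 0,"dy": 0,"dz": 0.004,"rx": 0,"ry": 0,"rz": 0},
  {"dx": 0,"dy": 0,"dz": 0.003,"rx": 0,"ry": 0,"rz": 0},
  {"dx": 0,"dy": 0,"dz": 0.002,"rx": 0,"ry": 0,"rz": 0},
  {"dx": 0,"dy": 0,"dz": 0.0015,"rx": 0,"ry": 0,"rz": 0},
  {"dx": 0,"dy": 0,"dz": 0,"rx": 0,"ry": 0,"rz": 0},
  {"dx": 0,"dy": 0,"dz": 0,"rx": 0,"ry": 0,"rz": 0},
  {"dx": 0,"dy": 0,"dz": 0,"rx": 0,"ry": 0,"rz": 0},
])

```text
t: 45.55
eef_pos: [0.5346, 0.1367, 0.1062]
tool_rot: [-3.142, 0.0, -0.0]
wrist_force: [0.2, -0.4, -0.8]
gripper_width: 0.265
gripper_force: 49.2
```

Call:
jog_arm([
  {"dx": 0,"dy": 0,"dz": 0.001,"rx": 0,"ry": 0,"rz": 0},
  {"dx": 0,"dy": 0,"dz": 0,"rx": 0,"ry": 0,"rz": 0},
  {"dx": 0,"dy": 0,"dz": 0,"rx": 0,"ry": 0,"rz": 0},
])

```text
t: 45.85
eef_pos: [0.5346, 0.1367, 0.1051]
tool_rot: [-3.141, 0.0, -0.0]
wrist_force: [-0.0, 0.6, -0.2]
gripper_width: 0.267
gripper_force: 49.2
```

Call:
jog_arm([
  {"dx": 0,"dy": 0,"dz": 0,"rx": 0,"ry": 0,"rz": 0},
  {"dx": 0,"dy": 0,"dz": 0,"rx": 0,"ry": 0,"rz": 0},
  {"dx": 0,"dy": 0,"dz": 0,"rx": 0,"ry": 0,"rz": 0},
  {"dx": 0,"dy": 0,"dz": 0,"rx": 0,"ry": 0,"rz": 0},
  {"dx": 0,"dy": 0,"dz": 0,"rx": 0,"ry": 0,"rz": 0},
  {"dx": 0,"dy": 0,"dz": -0.01,"rx": 0,"ry": 0,"rz": 0},
  {"dx": 0,"dy": 0,"dz": -0.02,"rx": 0,"ry": 0,"rz": 0},
  {"dx": 0,"dy": 0,"dz": -0.03,"rx": 0,"ry": 0,"rz": 0},
  {"dx": 0,"dy": 0,"dz": -0.03,"rx": 0,"ry": 0,"rz": 0},
  {"dx": 0,"dy": 0,"dz": -0.03,"rx": 0,"ry": 0,"rz": 0},
  {"dx": 0,"dy": 0,"dz": 0,"rx": 0,"ry": 0,"rz": 0},
  {"dx": 0,"dy": 0,"dz": 0,"rx": 0,"ry": 0,"rz": 0},
], jaw=0.7)

```text
t: 47.05
eef_pos: [0.5349, 0.1368, 0.2261]
tool_rot: [-3.141, 0.0, -0.003]
wrist_force: [-0.3, 0.3, -0.3]
gripper_width: 0.698
gripper_force: 0.0
```

```bash
python3 hasp.py; python3 lid.py; python3 -c "
from h import *
np.set_printoptions(precision=4,suppress=True)
c=cap('wrist'); W=c['W']; G=[.5353,.137]
m=c['ok']&(np.hypot(W[...,0]-G[0],W[...,1]-G[1])<.025)&(W[...,2]>.115)&(W[...,2]<.15)
q=W[m]; t=q[q[:,2]>np.percentile(q[:,2],50)]
print(len(q),np.percentile(q[:,2],[5,50,95]),cv2.minEnclosingCircle(t[:,:2].astype(np.float32)))
save(cap('side'),'fin.png',(90,80,290,230),3)
"
```

```text
47.05 [0.5349 0.1368 0.2261] x [ 1.     -0.0003  0.0019] F [-0.2678  0.2685 -0.3272]
scene 0.64 [307. 145.] 294 med [0.5381 0.1161 0.1026] n [ 0.0336 -0.0176 -0.9993] zmax 0.10764056425225153 y [0.0782 0.1597] x [0.5164 0.5521]
side 0.76 [187. 185.] 267 med [0.528  0.1084 0.1033] n [ 0.0336 -0.0112 -0.9994] zmax 0.10609499040113989 y [0.0775 0.157 ] x [0.516  0.5478]
47.25 [0.534  0.1364 0.2241] F [-0.6495 -0.7071 -0.5559]
scene [0.0037 0.0058 1.    ] tilt 0.006843833113213952 zmax 0.10086173592754144
side [-0.0057  0.0393  0.9992] tilt 0.039725623380061484 zmax 0.10738271468958531
691 [0.1212 0.1311 0.1323] ((0.5352858901023865, 0.13673129677772522), 0.011415712535381317)
```

View pics/fin.png

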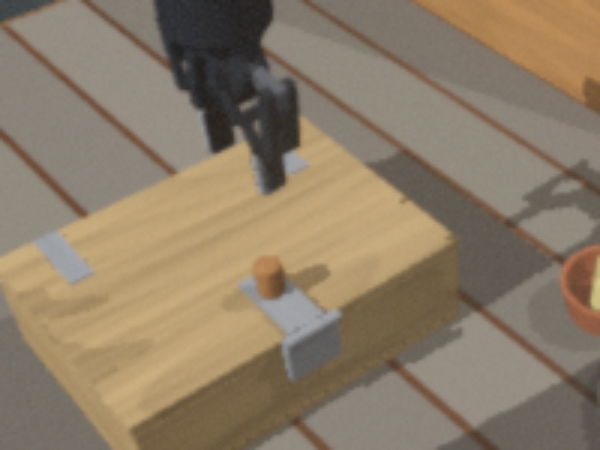

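The crop shows the pin seated upright in the flat hasp at (268,278). Its top is at z ≈ 0.132, which is fully home, and the gripper is clear.

```bash
python3 -c "
from workcell import arm
print(arm.job_done())"
```

```text
the job is handed in; nothing more can be done
None
```

I handed the job in, with no verdict returned: all three jars present stand in the case, the lid is shut, the hasp lies flat, the pin is fully home, and I did not touch the mug, plate or butter dish.

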